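# Pack, weigh and tag the meal tray

### The job

Put every lidded meal box that is out on the table into the carrying tray, each flat on the tray's floor and lid up. Then weigh the loaded tray: take the spring hand scale from its fork stand, catch its hook under the tray's handle and lift by the scale alone until the whole tray hangs clear of the table, hold it still there for about two seconds, set it down, unhook it and hang the scale back in its stand. Last, move the flat tag from its rack to the slot at the end of the tray, pushed down until its thick grip rests on the slot's mouth, and leave the jar and the mug alone.

Things in the scene. Friction and masses are not known exactly. Their poses are not given: they have to be found in the camera images.
- tray: Loose wooden tray, 0.5 kg, 240 (x) x 230 (y) mm; origin at the centre of its underside, z up. Floor 8 mm thick, rim and two slats along y all 22 mm high. The slats keep the boxes from under the steel handle, which spans the middle along y, and leave a bay each side, from x = 28 to 114 mm, 218 mm long, for two boxes, long sides along y (centres x +-71, y +-53 mm). At its -y end: a black block 26 x 56 mm, 48 mm high.
- bar_mid (a point): Centre of the round handle bar (radius 5 mm, along the tray's y) at its highest point, in the middle of the tray, 103 mm above the tray's underside; axes as the tray's. The bar falls to 94 mm at y = +-30 mm and 88 mm at the uprights (y = +-112 mm).
- slot_mouth (a point): Centre of the mouth of the tray's tag slot, at (0, -143, 48) mm in the tray's frame; slot 8.5 mm along the tray's x, 39.5 mm along its y, about 46 mm deep, mouth chamfered 3 mm.
- corner0 (a point): Underside corner of the tray at x -120, y -115 mm of the tray's frame: its height tells whether the tray is clear of the table.
- corner1 (a point): Underside corner of the tray at x +120, y -115 mm of the tray's frame: its height tells whether the tray is clear of the table.
- corner2 (a point): Underside corner of the tray at x +120, y +115 mm of the tray's frame: its height tells whether the tray is clear of the table.
- corner3 (a point): Underside corner of the tray at x -120, y +115 mm of the tray's frame: its height tells whether the tray is clear of the table.
- box0: Clear meal box of brown food with a black lid, 96 (x) x 60 (y) x 52 (z) mm, about 0.1 kg; origin at the centre of its underside, z up (lid up). Two to four of the boxes are there, all alike.
- box1: Clear meal box of brown food with a black lid, 96 (x) x 60 (y) x 52 (z) mm, about 0.1 kg; origin at the centre of its underside, z up (lid up). Two to four of the boxes are there, all alike.
- box2: Clear meal box of brown food with a black lid, 96 (x) x 60 (y) x 52 (z) mm, about 0.1 kg; origin at the centre of its underside, z up (lid up). Two to four of the boxes are there, all alike.
- box3: Clear meal box of brown food with a black lid, 96 (x) x 60 (y) x 52 (z) mm, about 0.1 kg; origin at the centre of its underside, z up (lid up). Two to four of the boxes are there, all alike.
- scale: Loose spring hand scale, 0.2 kg; origin at the centre of its black handle bar, 14 (x) x 120 (y) x 18 (z) mm; z up. Below the bar: a neck 10 mm (x) by 20 mm (y) to 35 mm down, a grey housing 28 (x) x 44 (y) mm to 73 mm down, then the hook, to 145 mm down. Held by the middle of its bar, across x.
- hook_seat (a point): Where the tray's bar axis lies once it rests in the hook: 131 mm below the scale's origin when unloaded; axes as the scale's. The hook, 8 mm round steel in the scale's xz plane, opens to its +x: shank axis at x = -17 mm, tip axis at x = +17 mm. From this point the tip's top is 10 mm up, the top of the opening 42 mm up, the hook's lowest point 14 mm down.
- pull (a joint): How far the scale's hook is pulled down out of the housing against its spring, m: 0 unloaded, to 0.05; spring 450 N/m (0.9 kg pulls it about 20 mm).
- stand: Fixed steel fork stand; origin at the centre of its underside. Base 100 (x) x 130 (y) x 12 mm; two uprights at y = +-47 mm, tops at 163 mm, with notches between outward-leaning tabs (to 180 mm) for the ends of the scale's bar, which lies along y. The hung scale's origin is 172 mm above the stand's, axes alike (or turned by half a turn). Lift out and put in from above.
- tag: Stiff white plastic tag: grip 14 (x) x 36 (y) x 40 (z) mm, and below it a flat blade 5 (x) x 36 (y) x 40 (z) mm; 50 g; origin at the centre of the grip's underside (the shoulder where the blade begins), z up. It starts upright, blade down in the rack.
- rack: Dark wooden block, fixed, 60 (x) x 90 (y) x 48 mm, with a loose slot in its middle, along its y, in which the tag stands; origin at the centre of its underside.
- jar: Bystander: amber jar with a white cap, 60 mm across, 100 mm tall, loose, origin under its centre.
- mug: Bystander: white mug, 76 mm across, 85 mm tall, loose, origin under its centre.
There are look-alikes about, which are no part of the job. There is more than one size of the scale; the job needs the largest.

How it is judged:
On the way, in this order (a step that is already met when the one before it is completed fails the run):
1. every meal box present lies flat in the tray (x of box0 in the frame of tray between -0.092 and 0.092 m and y of box0 in the frame of tray between -0.085 and 0.085 m and z of box0 in the frame of tray between 0 and 0.018 m and angle between the z axis of each of box0, box1, box2, box3 and the z axis of tray, either way round below 0.15 rad and contact force between each of box0, box1, box2, box3 and the fingers below 0.1 N and x of box1 in the frame of tray between -0.092 and 0.092 m and y of box1 in the frame of tray between -0.085 and 0.085 m and z of box1 in the frame of tray between 0 and 0.018 m and x of box2 in the frame of tray between -0.092 and 0.092 m and y of box2 in the frame of tray between -0.085 and 0.085 m and z of box2 in the frame of tray between 0 and 0.018 m and x of box3 in the frame of tray between -0.092 and 0.092 m and y of box3 in the frame of tray between -0.085 and 0.085 m and z of box3 in the frame of tray between 0 and 0.018 m), for 0.3 s.
2. the loaded tray hangs still on the scale, all its corners clear of the table, not touched by the fingers (all of step 1 and height (world z) of each of corner0, corner1, corner2, corner3 above 0.006 m and contact force between tray and the fingers below 0.1 N and contact force between scale and tray above 3 N and value of joint pull above 0.008 m and linear speed of tray below 0.06 m/s), for 1 s.
3. the tray stands on the table again, unhooked, and the scale hangs in its stand (height (world z) of tray below 0.005 m and angle between tray's own z axis and vertical below 0.04 rad and x of scale in the frame of stand between -0.01 and 0.01 m and y of scale in the frame of stand between -0.014 and 0.014 m and z of scale in the frame of stand between 0.165 and 0.179 m and angle between scale's own z axis and vertical below 0.12 rad and contact force between scale and the fingers below 0.1 N), for 0.2 s.
4. the tag is pushed home in the tray's slot (x of tag in the frame of tray between -0.006 and 0.006 m and y of tag in the frame of tray between -0.15 and -0.136 m and z of tag in the frame of tray below 0.052 m and angle between the z axis of tag and the z axis of tray, either way round below 0.12 rad), for 0.2 s.
At the end, for the whole second after the job is handed in: Every box flat on the tray floor, centre within 92 mm (x) and 85 mm (y) of the tray's middle; tray flat on the table; scale in its stand within 10 mm in x, 14 in y, 7 in height, upright; tag upright in the tray's slot, shoulder within 4 mm of the mouth; all released and at rest (all of step 1 and all of step 3 and all of step 4 and linear speed of each of tray, tag below 0.02 m/s and linear speed of scale below 0.05 m/s and value of joint pull below 0.004 m); the robot touches nothing.
It fails at once if the jar is moved more than 30 mm or tipped (distance of jar from where it was at the start of the episode above 0.03 m or angle between jar's own z axis and vertical above 0.4 rad).
It fails at once if the mug is moved more than 30 mm or tipped (distance of mug from where it was at the start of the episode above 0.03 m or angle between mug's own z axis and vertical above 0.4 rad).
Of box0, box1, box2, box3 only 2 to 4 are there at a start; the rules pass over those that are not, and their reading is None.
At some moment in a run one of box0, box1, box2, box3 may be knocked a few centimetres aside while the robot is not near it.
It also fails if it takes over 210 s, if anything falls off the work surface, if the arm or the gripper's body presses on something with over 40 N, if the wrist force passes 120 N, or if a joint passes its speed limit or range.

### The arm

A 7-joint arm with a two-finger parallel gripper is mounted at the origin on the work surface. World frame = base frame: x ahead of the robot, y to its left, z up, the work surface at z = 0. Lengths are in m, angles in rad, forces in N, time in s.
With the tool pointing down it reaches from about 0.4 to 0.875 m from the base axis. Payload 19.3 kg.
Tool frame: the origin (TCP) lies midway between the tips of the shut fingers; the grasp point (between the pads) lies 19 mm behind it (bot.pinch_z is the distance from the TCP to the grasp point, in m); z points along the fingers, y is the line along which they close (so a half turn about z gives the same grasp; the last joint's range is limited). The gripper opens to 85 mm and grips with 20 to 120 N. Pads are 22 mm wide; open, the fingers measure 114 mm over their backs; the gripper's body (76 mm by 85 mm) begins 54 mm behind the grasp point. The pads swing forward as they close: fully open they stand 13 mm farther back than shut.
Start: joints at [1.03, 0.521, -0.036, 1.599, 0.021, 1.021, -0.113], TCP at [0.283, -0.557, 0.231] pointing down, gripper open.
Joint ranges: [-2.91, 2.91], [-0.3, 2.13], [-1.5, 1.42], [0.17, 2.43], [-1.26, 4.41], [0.16, 1.93], [-2.52, 2.52]. Speed limits (rad/s): [1.89, 1.89, 2.39, 2.39, 3.01, 3.01, 3.01].

### API

Orientations are given as [roll, pitch, yaw] about the fixed x, y, z axes, in that order (R = Rz(yaw) Ry(pitch) Rx(roll)).
In Python, from workcell import observe, viewer, bot gives the robot as it stands. The module is installed in compiled form; this text tells all that it offers.
- The arm moves only by the tool play_rows, never from a script. Its argument "motion" is a list of rows, each a list of 7 numbers: the shift along the tool's x, y, z in cm, then the turn, a rotation vector about the tool's x, y, z in rad, then the opening, from -1 (shut) to 1 (fully open), so that 0 is half open. A call has exactly 5 rows; each row is the pose to reach, as a shift and turn from the pose commanded when the call began, along the tool's axes at that moment; what a row does not reach only later rows make up. A row lasts 1/10 s, in which the tool goes at most 50 mm and 8.59 degrees, less where a joint would pass 70% of its speed; a pose out of reach is approached as far as the arm can. A call with a gripper value outside its range is refused whole. The fingers move at their own pace and stop on an object; "squeeze" is the grip in N (left out, the last holds). Time passes only in rows, so rows that repeat a pose let the fingers close, or fill a call up. It gives the time, the measured TCP pose, the force, the opening and the grip force at its end, in the units of the state.
- observe(): the state, without advancing time (a new reading comes with each control period).
- viewer.grab_frame(name): name is "scene" or "top" or "wrist"; returns (picture, depth): 400x640x3 uint8, red, green, blue; 400x640 float32, m along the optical axis (not along the pixel's ray), 0 where there is no reading.
- viewer.camera_info(name): a dict with "fx", "fy", "cx", "cy" (pixels), "R" (3x3) and "t" (3): a world point X has camera coordinates R X + t. Camera axes: x right, y down, z forward; pixel columns grow to the right and rows downward; lengths in m; the calibration is good to about 2 mm. A picture is of the moment at which its call begins: read the wrist's pose just before it. camera_info takes no time and is no camera call; for the wrist camera it gives the pose at the moment of the call.
- bot.job_done(): hands the job in; it is judged then, once.
The state is a dict: "clock": time; "qpos": joint angles; "qd": joint speeds; "joint_efforts": joint torques, N m; "position": TCP position; "tool_rot": TCP orientation; "force": force on the tool from outside, world axes, zero at the start; "moment": the same for the moment, N m; "grip_width": finger opening in m; "finger_force": force on a finger pad.
Only numpy, scipy, OpenCV 4.12 (cv2) and the standard library are available. Lean on these libraries where they do the work, as an engineer would, in place of code of your own. Each camera call takes 0.05 s, during which the arm holds its last target. There are 200 camera calls.

## Working session

There is one attempt and no reset: what is moved stays moved. The work goes in short steps, Python scripts to look and compute and a tool call to move; the robot and the scene stay as the last step left them, time stands still between calls to the robot, and variables do not carry over. Pictures are saved under pics/ and viewed, at most 14 in all, crops included, and the job is handed in when it is done.

Besides the shell and the picture viewer there is one more tool, called after "Emit:" by a JSON object that holds its "api" and its "payload", one argument or row to a line. play_rows: Moves the arm, as the interface text tells. Its arguments: {"type":"object","properties":{"motion":{"type":"array"},"squeeze":{"type":"number"}},"required":["motion"]}

```bash
mkdir -p pics; cat > h.py <<'E'
import numpy as np, cv2
from workcell import observe, viewer, bot
def snap(n, f):
    ci=viewer.camera_info(n); p,d=viewer.grab_frame(n)
    cv2.imwrite('pics/'+f+'.png', p[:,:,::-1]); np.savez('pics/'+f, p=p,d=d,**{k:ci[k] for k in ci}); return p,d,ci
def load(f):
    z=np.load('pics/'+f+'.npz'); return z['p'],z['d'],z
def world(d,ci):
    v,u=np.mgrid[:d.shape[0],:d.shape[1]]
    c=np.stack([(u-ci['cx'])/ci['fx']*d,(v-ci['cy'])/ci['fy']*d,d],-1)
    return (c-np.array(ci['t']))@np.array(ci['R'])
E
python3 - <<'E'
from h import *
s=observe(); print(s)
for n in('top','scene'):
    p,d,ci=snap(n,n+'0'); print(n,ci)
E
```

```text
{'clock': 0.0, 'qpos': array([ 1.02981959,  0.52197366, -0.03630154,  1.60000088,  0.02117928,
        1.02114042, -0.11278982]), 'qd': array([-1.55435245e-03,  1.90732373e-03,  9.49911333e-05, -1.55807481e-03,
       -8.92851893e-05, -1.52719776e-03,  4.73085676e-04]), 'joint_efforts': array([ 2.17613183e-05, -9.27091742e+01,  1.97985873e+00, -3.69934523e+01,
        1.79026800e-02,  8.06533964e-03,  3.71034480e-05]), 'position': array([ 0.28328703, -0.5567229 ,  0.23075373]), 'tool_rot': array([-3.14045732e+00,  7.83108905e-05,  4.70743606e-01]), 'force': array([ 0.48480825, -0.12003307,  0.63535626]), 'moment': array([ 0.05115366, -0.02785397, -0.00500008]), 'finger_force': 0.0, 'grip_width': 0.08533826672759545}
top {'fx': 428.44382662012384, 'fy': 428.44382662012384, 'cx': 315.64686566662004, 'cy': 194.67478008956274, 'R': array([[-1.99171679e-02, -9.99801590e-01, -2.94281045e-04],
       [-9.78224853e-01,  1.95481531e-02, -2.06625282e-01],
       [ 2.06590038e-01, -3.82751740e-03, -9.78420107e-01]]), 't': array([-0.07552786,  0.5930202 ,  1.44712385])}
scene {'fx': 460.29526031757683, 'fy': 460.29526031757683, 'cx': 317.443866354409, 'cy': 204.88679037224998, 'R': array([[ 0.0341081 ,  0.99923616,  0.01907176],
       [ 0.74863055, -0.01290228, -0.66286185],
       [-0.66210946,  0.03688666, -0.74849879]]), 't': array([ 0.0499985 , -0.36588017,  1.74697679])}
```

View pics/top0.png

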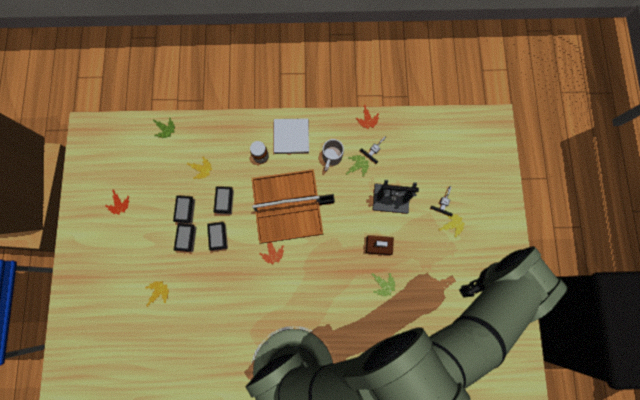

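View pics/scene0.png

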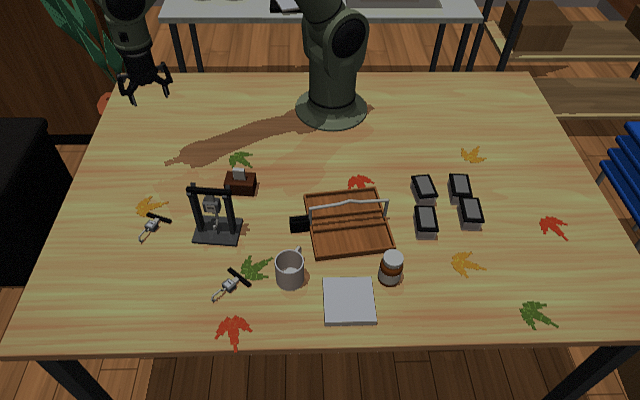

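Top view: four black-lidded boxes at (184,208), (223,200), (185,237) and (217,236). The tray is at (287,206) with its block on the right at (326,199). The stand with the hung scale is at (392,197), the rack and tag at (380,244), the jar at (259,151), the mug at (332,152).

Scale candidates in the scene view are the one in the stand at (212,212) and two lying loose at (152,228) and (232,284). The hung one looks largest and is in the fork stand. I'll confirm it in a crop.

```bash
python3 - <<'E'
from h import *
p,d,ci=load('scene0')
a=cv2.resize(p[150:310,120:300],None,fx=3.3,fy=3.3,interpolation=cv2.INTER_CUBIC)
cv2.imwrite('pics/crop1.png',a[:,:,::-1])
p,d,ci=load('top0'); W=world(d,ci)
# heights above the table, connected components
m=((W[...,2]>0.012)&(W[...,0]>0.35)&(W[...,0]<1.0)&(d>0)).astype(np.uint8)
n,l,s,c=cv2.connectedComponentsWithStats(m)
for i in range(1,n):
    if s[i,4]<25: continue
    P=W[l==i]; zt=np.percentile(P[:,2],95)
    Q=P[P[:,2]>zt-0.008][:,:2]
    r=cv2.minAreaRect((Q*1000).astype(np.float32))
    print(s[i],'top z %.3f'%zt,np.round(r[0]),np.round(r[1]),round(r[2],1),p[l==i].mean(0).round())
E
```

```text
[ 274  118   35   36 1173] top z 0.031 [827.  -0.] [127. 129.] 89.4 [167. 172. 181.]
[369 136  17  18  83] top z 0.029 [ 791. -321.] [25. 68.] 51.6 [140. 141. 139.]
[322 139  22  32 338] top z 0.087 [ 752. -151.] [74. 74.] 66.9 [96. 92. 88.]
[250 141  19  22 315] top z 0.105 [756. 116.] [49. 51.] 63.1 [122. 119. 118.]
[ 251  169   84   74 1161] top z 0.099 [565.  19.] [ 13. 228.] 7.4 [125.  89.  59.]
[373 180  46  33 784] top z 0.182 [ 585. -361.] [118.  44.] 84.9 [46. 46. 43.]
[213 186  21  28 498] top z 0.057 [584. 243.] [60. 95.] 87.3 [80. 80. 77.]
[ 173  195   23   57 1069] top z 0.057 [505. 379.] [198.  71.] 3.1 [75. 74. 72.]
[440 197  10  10  66] top z 0.025 [ 565. -552.] [28. 31.] 64.8 [135. 138. 141.]
[207 221  21  30 513] top z 0.057 [456. 262.] [95. 59.] 5.3 [81. 81. 77.]
[366 235  28  20 489] top z 0.087 [ 415. -305.] [33. 13.] 86.5 [80. 52. 38.]
[525 246  12   3  25] top z 0.590 [ 351. -566.] [ 2. 10.] 1.1 [57. 47. 31.]
```

View pics/crop1.png

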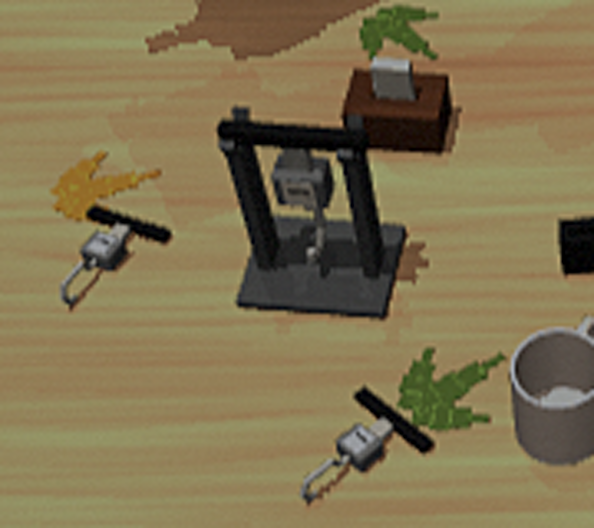

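The crop confirms it. The hung scale's bar spans the whole stand and is about twice the size of the two loose look-alikes, so it is the one to use. Next: wrist views for precision.

Emit:
{"api": "play_rows", "payload": {
  "motion": [
    [3,-1.5,-4,0,0,-0.14,1],
    [6,-3,-8,0,0,-0.28,1],
    [9,-4.5,-12,0,0,-0.42,1],
    [12,-6,-15,0,0,-0.56,1],
    [15,-7,-18,0,0,-0.7,1]
  ],
  "squeeze": 40
}}

```text
clock: 0.6
position: [0.386, -0.4249, 0.4132]
tool_rot: [3.141, 0.0, 1.177]
force: [0.7, -0.8, -0.0]
grip_width: 0.0854
finger_force: 0.0
```

```bash
cat >> h.py <<'E'
from scipy.spatial.transform import Rotation as Ro
def go(x,y,z,yaw=None,s=None,verbose=True):
    """shift (cm) along the tool axes and turn (rotvec) from the measured pose to a straight-down pose"""
    s=s or observe(); R=Ro.from_euler('xyz',s['tool_rot']); 
    yaw=s['tool_rot'][2] if yaw is None else yaw
    sh=R.inv().apply(np.array([x,y,z])-s['position'])*100
    rv=(R.inv()*Ro.from_euler('xyz',[np.pi,0,yaw])).as_rotvec()
    if verbose: print('shift cm',sh.round(2),'len',np.linalg.norm(sh).round(1),'turn',rv.round(3))
    return sh,rv
def st():
    s=observe(); print('t %.2f pos %s rot %s F %s w %.4f ff %.1f'%(s['clock'],s['position'].round(4),s['tool_rot'].round(4),s['force'].round(2),s['grip_width'],s['finger_force'])); return s
E
python3 - <<'E'
from h import *
s=st(); print(s['qpos']); go(.5,-.1,.47,np.pi/2)
ci=viewer.camera_info('wrist'); R=Ro.from_euler('xyz',s['tool_rot']).as_matrix()
print('cam in tool', R.T@(-np.array(ci['R']).T@ci['t']-s['position'])); print(np.array(ci['R'])@R, ci['fx'])
E
```

```text
t 0.60 pos [ 0.386  -0.4249  0.4132] rot [3.1411e+00 3.0000e-04 1.1767e+00] F [ 0.72 -0.82 -0.03] w 0.0854 ff 0.0
[ 0.90030581  0.31234784 -0.23291073  1.45984808  0.07252645  1.37722726
  0.27026342]
shift cm [34.38 -1.94 -5.7 ] len 34.9 turn [ 0.     0.    -0.394]
cam in tool [ 0.07422728  0.00090178 -0.14190531]
[[-1.84076866e-04  9.99999923e-01  3.45589309e-04]
 [-9.56747987e-01 -7.55770262e-05 -2.90918001e-01]
 [-2.90917953e-01 -3.84193149e-04  9.56747928e-01]] 296.95106177568624
```

```bash
python3 - <<'E'
from h import *
go(.52,-.28,.36,np.pi/2)
E
```

```text
shift cm [18.53  6.81  5.31] len 20.4 turn [ 0.     0.    -0.394]
```

Emit:
{"api": "play_rows", "payload": {
  "motion": [
    [4,1.5,1,0,0,-0.1,1],
    [8,3,2,0,0,-0.2,1],
    [12,4.5,3.5,0,0,-0.3,1],
    [16,6,4.5,0,0,-0.394,1],
    [18.5,6.8,5.3,0,0,-0.394,1]
  ]
}}

```text
clock: 1.1
position: [0.5217, -0.2797, 0.3573]
tool_rot: [-3.141, -0.001, 1.571]
force: [-0.1, -0.8, 0.9]
grip_width: 0.0858
finger_force: 0.0
```

Emit:
{"api": "play_rows", "payload": {
  "motion": [
    [0,0,0,0,0,0,1],
    [0,0,0,0,0,0,1],
    [0,0,0,0,0,0,1],
    [0,0,0,0,0,0,1],
    [0,0,0,0,0,0,1]
  ]
}}

```text
clock: 1.6
position: [0.5197, -0.2834, 0.3586]
tool_rot: [3.141, 0.0, 1.563]
force: [-0.1, 0.2, -0.1]
grip_width: 0.0853
finger_force: 0.0
```

```bash
python3 - <<'E'
from h import *
st(); snap('wrist','w1')
E
```

```text
t 1.60 pos [ 0.5197 -0.2834  0.3586] rot [3.1413e+00 3.0000e-04 1.5634e+00] F [-0.07  0.18 -0.12] w 0.0853 ff 0.0
```

Emit:
{"api": "play_rows", "payload": {
  "motion": [
    [4,0,0.5,0,0,0,1],
    [8,0,1.5,0,0,0,1],
    [12,0,2.5,0,0,0,1],
    [16,0,3.5,0,0,0,1],
    [20,0,4,0,0,0,1]
  ]
}}

```text
clock: 2.15
position: [0.5208, -0.0815, 0.3178]
tool_rot: [-3.141, 0.0, 1.564]
force: [0.9, -0.8, 0.5]
grip_width: 0.0854
finger_force: 0.0
```

Emit:
{"api": "play_rows", "payload": {
  "motion": [
    [4,0,1,0,0,0,1],
    [8,0,2,0,0,0,1],
    [12,0,2,0,0,0,1],
    [12,0,2,0,0,0,1],
    [12,0,2,0,0,0,1]
  ]
}}

```text
clock: 2.65
position: [0.522, 0.0378, 0.2984]
tool_rot: [3.141, 0.0, 1.566]
force: [0.1, -0.8, -0.1]
grip_width: 0.0853
finger_force: 0.0
```

```bash
python3 - <<'E'
from h import *
st(); snap('wrist','w2')
E
```

```text
t 2.65 pos [0.522  0.0378 0.2984] rot [3.1415e+00 1.0000e-04 1.5661e+00] F [ 0.05 -0.83 -0.14] w 0.0853 ff 0.0
```

Emit:
{"api": "play_rows", "payload": {
  "motion": [
    [4,0,0,0,0,0,1],
    [8,0,0,0,0,0,1],
    [12,0,0,0,0,0,1],
    [16,0,0,0,0,0,1],
    [20,0,0,0,0,0,1]
  ]
}}

```text
clock: 3.2
position: [0.5238, 0.2373, 0.2984]
tool_rot: [3.141, 0.0, 1.562]
force: [0.3, -0.6, -0.3]
grip_width: 0.0855
finger_force: 0.0
```

Emit:
{"api": "play_rows", "payload": {
  "motion": [
    [4,0,0,0,0,0,1],
    [8,0,0,0,0,0,1],
    [8,0,0,0,0,0,1],
    [8,0,0,0,0,0,1],
    [8,0,0,0,0,0,1]
  ]
}}

```text
clock: 3.7
position: [0.5245, 0.3155, 0.2982]
tool_rot: [3.141, 0.001, 1.562]
force: [0.4, 0.1, 0.5]
grip_width: 0.0855
finger_force: 0.0
```

```bash
python3 - <<'E'
from h import *
st(); snap('wrist','w3')
a=np.vstack([np.hstack([load(f)[0] for f in('w1','w2')]),np.hstack([load('w3')[0]]*2)])
cv2.imwrite('pics/m1.png',cv2.resize(a,(800,500),interpolation=cv2.INTER_AREA)[:,:,::-1])
E
```

```text
t 3.70 pos [0.5245 0.3155 0.2982] rot [3.1414e+00 8.0000e-04 1.5624e+00] F [0.38 0.06 0.52] w 0.0855 ff 0.0
```

View pics/m1.png

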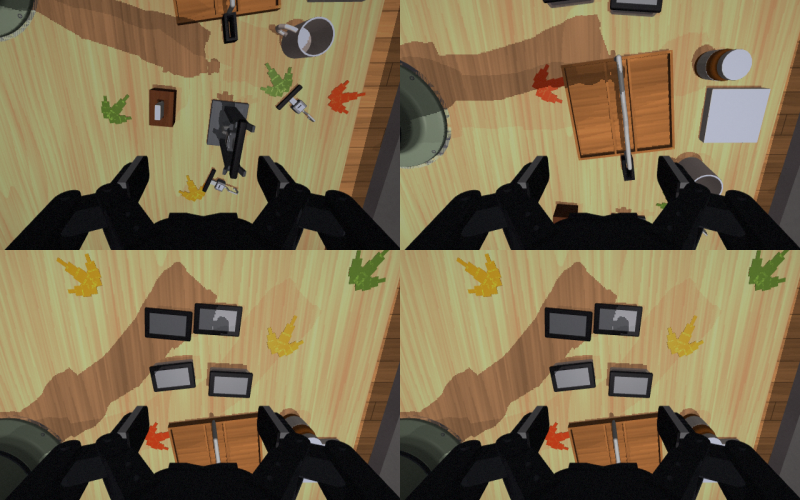

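The wrist pictures show (in mosaic pixels) the tray at (620,105) with its block at (627,170), the rack and tag at (162,107), the stand at (230,135) and the four boxes at (167,323), (217,319), (172,376) and (230,383). Now I'll fit their poses.

```bash
cat > fit.py <<'E'
from h import *
def rects(f,zlo,zhi,box=None,minpx=60,erode=0,close=0):
    p,d,ci=load(f); W=world(d,ci); out=[]
    m=((W[...,2]>zlo)&(W[...,2]<zhi)&(d>0.16)).astype(np.uint8)
    if box: m&=((W[...,0]>box[0])&(W[...,0]<box[1])&(W[...,1]>box[2])&(W[...,1]<box[3])).astype(np.uint8)
    m[:,:][np.where(d<0.16)]=0
    if close: m=cv2.morphologyEx(m,cv2.MORPH_CLOSE,np.ones((close,close)))
    n,l,s,c=cv2.connectedComponentsWithStats(m)
    for i in range(1,n):
        if s[i,4]<minpx: continue
        Q=W[(l==i)&(d>.16)]; r=cv2.minAreaRect((Q[:,:2]*1000).astype(np.float32))
        print(f,s[i],'z %.3f'%np.median(Q[:,2]),'c',np.round(r[0],1),'sz',np.round(r[1],1),'ang',round(r[2],1),'mean',(Q[:,:2].mean(0)*1000).round(1))
E
python3 - <<'E'
from fit import *
print('boxes'); rects('w3',.042,.07,(.35,.8,.15,.6))
print('tray rim'); rects('w2',.004,.03,(.35,.75,-.14,.18),close=3)
print('handle'); rects('w2',.075,.13,(.4,.7,-.2,.2),30)
print('block'); rects('w2',.035,.06,(.4,.7,-.2,-.05),30)
print('rack'); rects('w1',.04,.056,(.35,.5,-.4,-.2)); print('tag'); rects('w1',.075,.1,(.35,.5,-.4,-.2),20)
print('stand base'); rects('w1',.006,.02,(.48,.7,-.5,-.25),60)
print('bar'); rects('w1',.16,.2,(.48,.7,-.5,-.25),30); print('house'); rects('w1',.10,.155,(.48,.7,-.5,-.25),30)
rects('w1',.02,.09,(.5,.7,-.5,-.25),15)
p,d,ci=load('w1'); cv2.imwrite('pics/c2.png',cv2.resize(p[150:300,320:440],None,fx=4,fy=4,interpolation=cv2.INTER_CUBIC)[:,:,::-1])
E
```

```text
boxes
w3 [ 309   85   79   54 3676] z 0.050 c [555.2 383.4] sz [60.  96.1] ang 85.6 mean [554.8 384.2]
w3 [ 232   92   76   54 3588] z 0.050 c [454.8 375.4] sz [60. 95.] ang 84.3 mean [455.2 376.3]
w3 [ 239  179   74   48 2858] z 0.050 c [457.1 262. ] sz [96.2 60.2] ang 6.1 mean [458.  264.1]
w3 [ 333  193   72   44 2762] z 0.050 c [586.1 243.5] sz [59.7 96.3] ang 86.5 mean [585.3 245.5]
tray rim
w2 [  354    80    86   169 12013] z 0.008 c [630.7  25.5] sz [108.7 230.4] ang 7.3 mean [632.6  32.6]
w2 [471  82  25  45 364] z 0.018 c [737.3 114. ] sz [20.9 57.2] ang 1.8 mean [732.7 114.6]
w2 [  257    93   105   164 12945] z 0.008 c [507.1   4.6] sz [122.1 241. ] ang 7.3 mean [504.5  15.8]
w2 [447 252  25  17 207] z 0.017 c [ 734.8 -120.5] sz [32.7  5.1] ang 31.3 mean [ 734.7 -120.5]
handle
w2 [ 345   87   26  185 1529] z 0.095 c [565.   17.9] sz [ 10.1 232.4] ang 7.2 mean [563.3  29.7]
block
w2 [355 248  21  41 449] z 0.047 c [ 582.6 -120.7] sz [26.2 64.6] ang 6.9 mean [ 582.1 -125.4]
rack
w1 [ 238  143   41   60 1864] z 0.047 c [ 415.7 -308.1] sz [90.6 60.6] ang 84.4 mean [ 417.9 -30
[... 207 characters left out ...]
1.3 -347.7]
bar
w1 [ 356  191   53   95 1888] z 0.179 c [ 586.9 -362.4] sz [119.9  46.6] ang 83.3 mean [ 586.5 -358.5]
house
w1 [365 182  31  15 248] z 0.125 c [ 590.9 -310.8] sz [32.4 11.3] ang 14.8 mean [ 588.6 -311. ]
w1 [360 204  19  38 506] z 0.135 c [ 579.8 -360.4] sz [44.9 19.4] ang 73.8 mean [ 578.5 -356.8]
w1 [356 243  16  24 256] z 0.126 c [ 574.8 -404.1] sz [24.2 11. ] ang 23.0 mean [ 573.6 -403.7]
w1 [359 170  27  18 237] z 0.058 c [ 590.9 -310.5] sz [31.8 10.5] ang 13.8 mean [ 589.3 -311.1]
w1 [353 201  15  14 116] z 0.052 c [ 577.9 -361.1] sz [ 7.6 24.2] ang 83.2 mean [ 574.1 -359.4]
w1 [351 223  12  24 162] z 0.059 c [ 570.4 -404.6] sz [18.8  9.4] ang 37.7 mean [ 570.8 -403.9]
```

View pics/c2.png

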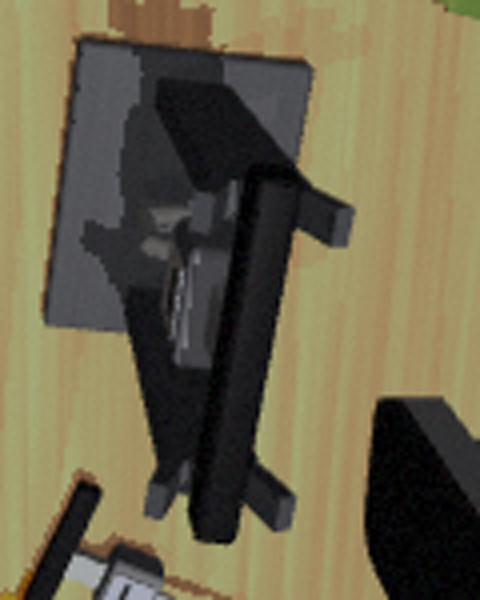

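The hook hangs at the side away from the camera, to be settled later. Poses: tray (565.2, 17.4), yaw 7.25°. Boxes A(555,383), B(455,375), C(457,262), D(586,243.5). Start with D.

Emit:
{"api": "play_rows", "payload": {
  "motion": [
    [-1.5,1.2,1.5,0,0,-0.149,1],
    [-3,2.5,3,0,0,-0.298,1],
    [-4.5,4,5,0,0,-0.447,1],
    [-6,5,6.5,0,0,-0.596,1],
    [-7.2,6.2,7.8,0,0,-0.745,1]
  ]
}}

```text
clock: 4.25
position: [0.586, 0.2423, 0.2197]
tool_rot: [-3.141, 0.001, 2.314]
force: [1.3, -0.7, 0.4]
grip_width: 0.0855
finger_force: 0.0
```

Emit:
{"api": "play_rows", "payload": {
  "motion": [
    [0,0,0,0,0,-0.149,1],
    [0,0,0,0,0,-0.298,1],
    [0,0,0,0,0,-0.447,1],
    [0,0,0,0,0,-0.596,1],
    [0,0,0,0,0,-0.745,1]
  ]
}}

```text
clock: 4.75
position: [0.5858, 0.2433, 0.2205]
tool_rot: [-3.141, 0.001, 3.059]
force: [0.1, 0.1, 0.0]
grip_width: 0.0854
finger_force: 0.0
```

```bash
cat >> fit.py <<'E'
def box(f,near):
    """pose of the lid nearest to a point: centre (m), yaw of the long axis (rad, 0..pi)"""
    p,d,ci=load(f); W=world(d,ci); 
    m=((W[...,2]>.04)&(W[...,2]<.075)&(d>.16)&(np.hypot(W[...,0]-near[0],W[...,1]-near[1])<.2)).astype(np.uint8)
    n,l,s,c=cv2.connectedComponentsWithStats(m); best=None
    for i in range(1,n):
        if s[i,4]<500: continue
        Q=W[l==i]; r=cv2.minAreaRect((Q[:,:2]*1000).astype(np.float32)); (w,h),a=r[1],r[2]
        a=np.radians(a if w>h else a+90)%np.pi; c=np.array(r[0])/1000
        print('  cand',c.round(4),np.round(r[1],1),round(np.degrees(a),1),'z',np.median(Q[:,2]).round(4))
        if best is None or np.hypot(*(c-near))<np.hypot(*(best[0]-near)): best=(c,a)
    return best
E
python3 - <<'E'
from fit import *
st(); snap('wrist','w4'); c,a=box('w4',[.586,.2435]); 
for z in(.12,.015): go(*c,z,a)
E
```

```text
t 4.75 pos [0.5858 0.2433 0.2205] rot [-3.1410e+00  6.0000e-04  3.0588e+00] F [0.07 0.12 0.02] w 0.0854 ff 0.0
  cand [0.459  0.2619] [92.2 60.1] 6.1 z 0.0506
  cand [0.4649 0.3736] [60.1 74.3] 174.3 z 0.0505
  cand [0.5546 0.3828] [60.2 94.6] 175.4 z 0.0503
  cand [0.5859 0.2424] [60. 96.] 176.0 z 0.0503
  cand [0.741  0.1337] [41.3 13.1] 46.2 z 0.0607
shift cm [-1.000e-02 -7.000e-02  1.003e+01] len 10.0 turn [-0.001  0.    -0.003]
shift cm [-0.   -0.06 20.53] len 20.5 turn [-0.001  0.    -0.003]
```

Emit:
{"api": "play_rows", "payload": {
  "motion": [
    [0,-0.1,5,0,0,0,1],
    [0,-0.1,10,0,0,0,1],
    [0,-0.1,15,0,0,0,1],
    [0,-0.1,19,0,0,0,1],
    [0,-0.1,20.5,0,0,0,1]
  ]
}}

```text
clock: 5.3
position: [0.5839, 0.2418, 0.0118]
tool_rot: [-3.139, -0.004, 3.051]
force: [-1.3, -0.6, 0.8]
grip_width: 0.0851
finger_force: 0.0
```

Emit:
{"api": "play_rows", "payload": {
  "motion": [
    [0,0,0,0,0,0,1],
    [0,0,0,0,0,0,-1],
    [0,0,0,0,0,0,-1],
    [0,0,0,0,0,0,-1],
    [0,0,0,0,0,0,-1]
  ],
  "squeeze": 30
}}

```text
clock: 5.8
position: [0.5864, 0.2443, 0.0177]
tool_rot: [3.14, 0.003, 3.054]
force: [-1.1, -0.8, 8.1]
grip_width: 0.0597
finger_force: 31.2
```

Emit:
{"api": "play_rows", "payload": {
  "motion": [
    [0,0,-1,0,0,0,-1],
    [0,0,-4,0,0,0,-1],
    [0,0,-8,0,0,0,-1],
    [0,0,-12,0,0,0,-1],
    [0,0,-15,0,0,0,-1]
  ]
}}

```text
clock: 6.3
position: [0.5856, 0.2444, 0.1696]
tool_rot: [3.14, 0.003, 3.055]
force: [0.8, 1.0, -0.6]
grip_width: 0.06
finger_force: 33.0
```

```bash
python3 - <<'E'
from h import *
st(); go(.6289,.079,.165,1.697)
E
```

```text
t 6.30 pos [0.5856 0.2444 0.1696] rot [3.1401e+00 2.8000e-03 3.0547e+00] F [ 0.81  1.01 -0.63] w 0.0600 ff 33.0
shift cm [ -5.75 -16.1    0.45] len 17.1 turn [3.000e-03 1.000e-03 1.358e+00]
```

Emit:
{"api": "play_rows", "payload": {
  "motion": [
    [-1,-3,0,0,0,0.14,-1],
    [-2,-6,0,0,0,0.28,-1],
    [-3.5,-10,0,0,0,0.42,-1],
    [-5,-14,0,0,0,0.56,-1],
    [-5.8,-16.1,0,0,0,0.7,-1]
  ]
}}

```text
clock: 6.8
position: [0.63, 0.0743, 0.1669]
tool_rot: [3.141, 0.002, 2.345]
force: [0.2, 0.3, -1.3]
grip_width: 0.0595
finger_force: 33.1
```

Emit:
{"api": "play_rows", "payload": {
  "motion": [
    [0,0,0,0,0,0.14,-1],
    [0,0,0,0,0,0.28,-1],
    [0,0,0,0,0,0.42,-1],
    [0,0,0,0,0,0.56,-1],
    [0,0,0,0,0,0.658,-1]
  ]
}}

```text
clock: 7.3
position: [0.6292, 0.0789, 0.1672]
tool_rot: [3.14, -0.0, 1.691]
force: [-0.2, -0.5, -1.0]
grip_width: 0.0597
finger_force: 33.1
```

```bash
python3 - <<'E'
from fit import *
s=st(); p,d,ci=snap('wrist','w5'); W=world(d,ci)
rects('w5',.06,.13,(.4,.75,-.2,.25),30); rects('w5',.135,.23,None,200)
rects('w5',.003,.03,(.52,.74,-.12,.18),200,close=3)
go(.6289,.079,.026,1.697)
E
```

```text
t 7.30 pos [0.6292 0.0789 0.1672] rot [ 3.1397e+00 -5.0000e-04  1.6911e+00] F [-0.24 -0.54 -0.97] w 0.0597 ff 33.1
w5 [ 219  121   23  143 1942] z 0.094 c [557.4  81.1] sz [ 10.5 105.3] ang 7.2 mean [557.6  87.5]
w5 [ 443  139   61   76 3055] z 0.093 c [738.7 115. ] sz [56.1 22.6] ang 90.0 mean [738.5 117.5]
w5 [ 233  119  143  132 6826] z 0.008 c [608.5  67.8] sz [140.  143.1] ang 6.3 mean [596.7 106.7]
w5 [423 137  27  52 423] z 0.019 c [733.5 114.9] sz [48.4 12.8] ang 89.9 mean [731.3 118.3]
w5 [217 143  11 137 821] z 0.007 c [524.1  27.1] sz [ 12.  157.3] ang 1.6 mean [524.1  13.3]
shift cm [ 0.   -0.05 14.12] len 14.1 turn [ 0.002 -0.    -0.011]
```

Emit:
{"api": "play_rows", "payload": {
  "motion": [
    [0,-0.05,4,0,0,-0.01,-1],
    [0,-0.05,8,0,0,-0.01,-1],
    [0,-0.05,12,0,0,-0.01,-1],
    [0,-0.05,13.5,0,0,-0.01,-1],
    [0,-0.05,14.1,0,0,-0.01,-1]
  ]
}}

```text
clock: 7.85
position: [0.6273, 0.0786, 0.0248]
tool_rot: [-3.139, 0.0, 1.708]
force: [-23.8, -3.5, 44.0]
grip_width: 0.0598
finger_force: 37.7
```

Emit:
{"api": "play_rows", "payload": {
  "motion": [
    [0,0,0,0,0,0,-1],
    [0,0,0.1,0,0,0,1],
    [0,0,0,0,0,0,1],
    [0,0,0,0,0,0,1],
    [0,0,-0.5,0,0,0,1]
  ]
}}

```text
clock: 8.35
position: [0.6286, 0.0784, 0.0295]
tool_rot: [3.142, -0.0, 1.707]
force: [0.1, -0.7, -0.2]
grip_width: 0.0849
finger_force: 0.0
```

Emit:
{"api": "play_rows", "payload": {
  "motion": [
    [0,0,-5,0,0,0,1],
    [0,0,-10,0,0,0,1],
    [2,-1.5,-14,0,0,-0.14,1],
    [5,-4,-16,0,0,-0.28,1],
    [8.5,-6,-17,0,0,-0.42,1]
  ]
}}

```text
clock: 8.85
position: [0.5569, 0.1546, 0.2019]
tool_rot: [3.14, 0.002, 2.131]
force: [1.0, 0.9, 0.2]
grip_width: 0.0852
finger_force: 0.0
```

```bash
python3 - <<'E'
from fit import *
go(.457,.262,.22,3.248)
E
```

```text
shift cm [14.4  -2.75 -1.84] len 14.8 turn [ 1.000e-03  3.000e-03 -1.117e+00]
```

Emit:
{"api": "play_rows", "payload": {
  "motion": [
    [3,-0.6,-0.4,0,0,-0.149,1],
    [6,-1.2,-0.8,0,0,-0.298,1],
    [9,-1.8,-1.2,0,0,-0.447,1],
    [12,-2.3,-1.6,0,0,-0.596,1],
    [14.4,-2.7,-1.8,0,0,-0.745,1]
  ]
}}

```text
clock: 9.35
position: [0.4572, 0.2636, 0.2182]
tool_rot: [-3.141, 0.001, 2.879]
force: [0.5, 0.3, -0.2]
grip_width: 0.085
finger_force: 0.0
```

Emit:
{"api": "play_rows", "payload": {
  "motion": [
    [0,0,0,0,0,-0.149,1],
    [0,0,0,0,0,-0.298,1],
    [0,0,0,0,0,-0.372,1],
    [0,0,0,0,0,-0.372,1],
    [0,0,0,0,0,-0.372,1]
  ]
}}

```text
clock: 9.85
position: [0.4585, 0.2624, 0.2175]
tool_rot: [-3.141, -0.0, -3.042]
force: [-1.1, -0.0, 0.1]
grip_width: 0.0854
finger_force: 0.0
```

```bash
python3 - <<'E'
from fit import *
st(); snap('wrist','w6'); c,a=box('w6',[.457,.262]); 
if a<1: a+=np.pi
go(*c,.015,a)
snap('top','t1')
print('tray'); rects('t1',.045,.075,(.44,.72,-.13,.16),60); rects('t1',.085,.13,(.45,.68,-.15,.16),40);rects('t1',.003,.03,(.42,.72,-.13,.16),60,close=3)
E
```

```text
t 9.85 pos [0.4585 0.2624 0.2175] rot [-3.1412e+00 -1.0000e-04 -3.0420e+00] F [-1.05 -0.01  0.07] w 0.0854 ff 0.0
  cand [0.4567 0.2616] [94.7 60.1] 6.0 z 0.0503
  cand [0.454  0.3748] [60.4 95.9] 174.4 z 0.0503
  cand [0.5545 0.3825] [59.7 96.2] 175.2 z 0.0495
shift cm [ 0.2  -0.06 20.25] len 20.2 turn [-0.     0.    -0.005]
tray
t1 [253 178  30  22 451] z 0.059 c [618.3  82.5] sz [61.3 96.5] ang 11.5 mean [617.6  81.6]
t1 [252 197  67  15 195] z 0.097 c [556.3  18. ] sz [ 10.6 230.2] ang 9.6 mean [556.   18.1]
t1 [ 248  165   81   81 4181] z 0.008 c [571.1  15.8] sz [298.9 290.3] ang 0.4 mean [567.    3.4]
t1 [313 164  13  11  60] z 0.001 c [ 699.2 -103.7] sz [41.  42.1] ang 13.7 mean [ 704.6 -106.2]
```

Emit:
{"api": "play_rows", "payload": {
  "motion": [
    [0.2,0,5,0,0,0,1],
    [0.2,0,10,0,0,0,1],
    [0.2,0,15,0,0,0,1],
    [0.2,0,19,0,0,0,1],
    [0.2,0,20.2,0,0,0,1]
  ]
}}

```text
clock: 10.45
position: [0.455, 0.2615, 0.0122]
tool_rot: [-3.14, -0.004, -3.04]
force: [0.4, -0.5, 1.0]
grip_width: 0.0853
finger_force: 0.0
```

Emit:
{"api": "play_rows", "payload": {
  "motion": [
    [0,0,0,0,0,0,1],
    [0,0,0,0,0,0,-1],
    [0,0,0,0,0,0,-1],
    [0,0,0,0,0,0,-1],
    [0,0,0,0,0,0,-1]
  ],
  "squeeze": 30
}}

```text
clock: 10.95
position: [0.4577, 0.2629, 0.0173]
tool_rot: [3.141, 0.003, -3.04]
force: [-1.9, -0.1, 9.6]
grip_width: 0.0597
finger_force: 31.2
```

Emit:
{"api": "play_rows", "payload": {
  "motion": [
    [0,0,-1,0,0,0,-1],
    [0,0,-4,0,0,0,-1],
    [0,0,-8,0,0,0,-1],
    [0,0,-12,0,0,0,-1],
    [0,0,-16,0,0,0,-1]
  ]
}}

```text
clock: 11.45
position: [0.4563, 0.2623, 0.1784]
tool_rot: [3.141, 0.001, -3.039]
force: [1.0, -0.5, -1.1]
grip_width: 0.0597
finger_force: 33.5
```

```bash
python3 - <<'E'
from h import *
st(); go(.478,.06,.18,1.72)
E
```

```text
t 11.45 pos [0.4563 0.2623 0.1784] rot [ 3.1413e+00  9.0000e-04 -3.0391e+00] F [ 1.02 -0.49 -1.12] w 0.0597 ff 33.5
shift cm [ -0.09 -20.35  -0.17] len 20.3 turn [1.000e-03 0.000e+00 1.524e+00]
```

Emit:
{"api": "play_rows", "payload": {
  "motion": [
    [0,-3,0,0,0,0.149,-1],
    [0,-7,0,0,0,0.298,-1],
    [0,-11.5,0,0,0,0.447,-1],
    [0,-16,0,0,0,0.596,-1],
    [0,-20,0,0,0,0.745,-1]
  ]
}}

```text
clock: 11.95
position: [0.477, 0.0612, 0.1768]
tool_rot: [3.141, 0.002, 2.492]
force: [0.2, -0.3, -1.4]
grip_width: 0.0596
finger_force: 33.6
```

Emit:
{"api": "play_rows", "payload": {
  "motion": [
    [0,0,0,0,0,0.149,-1],
    [0,0,0,0,0,0.298,-1],
    [0,0,0,0,0,0.447,-1],
    [0,0,0,0,0,0.596,-1],
    [0,0,0,0,0,0.745,-1]
  ]
}}

```text
clock: 12.45
position: [0.4771, 0.0636, 0.1768]
tool_rot: [3.14, -0.0, 1.748]
force: [-0.6, 0.3, -1.3]
grip_width: 0.0592
finger_force: 33.7
```

```bash
python3 - <<'E'
from fit import *
s=st(); p,d,ci=snap('wrist','w7')
rects('w7',.075,.13,(.4,.68,-.2,.25),30); rects('w7',.05,.07,(.4,.75,-.2,.25),200)
rects('w7',.003,.03,(.3,.74,-.12,.18),200,close=3)
cv2.imwrite('pics/v7.png',p[:,:,::-1])
E
```

```text
t 12.45 pos [0.4771 0.0636 0.1768] rot [ 3.1400e+00 -2.0000e-04  1.7476e+00] F [-0.6   0.28 -1.26] w 0.0592 ff 33.7
w7 [ 404  131   20  124 1594] z 0.094 c [546.2  83.8] sz [10.7 97.4] ang 10.0 mean [544.5  87.3]
w7 [ 440  146   79  101 6583] z 0.058 c [619.1  81.5] sz [60.8 95.9] ang 10.8 mean [616.4  84.5]
w7 [ 594  157   46   66 1400] z 0.060 c [737.8 114.6] sz [23.3 57.9] ang 0.3 mean [733.2 115.2]
w7 [ 275  126  136  124 5267] z 0.008 c [517.8  86.2] sz [ 99.2 194. ] ang 63.2 mean [499.   97.2]
w7 [ 406  128  114  170 6746] z 0.008 c [619.5  41.3] sz [111.3 202.2] ang 9.7 mean [624.8  48. ]
w7 [558 153  44  50 982] z 0.018 c [733.2 114.7] sz [49.7 14.6] ang 88.6 mean [731.3 115.8]
```

View pics/v7.png

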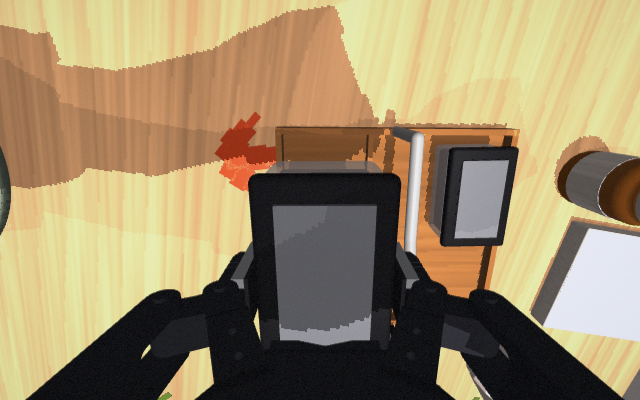

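Emit:
{"api": "play_rows", "payload": {
  "motion": [
    [-0.4,0.1,3,0,0,0,-1],
    [-0.7,0.1,6,0,0,0,-1],
    [-0.7,0.1,9,0,0,0,-1],
    [-0.7,0.1,11.5,0,0,0,-1],
    [-0.7,0.1,12.5,0,0,0,-1]
  ]
}}

```text
clock: 13.0
position: [0.4787, 0.0568, 0.0495]
tool_rot: [-3.14, -0.001, 1.757]
force: [0.9, 0.2, 0.6]
grip_width: 0.0597
finger_force: 33.6
```

Emit:
{"api": "play_rows", "payload": {
  "motion": [
    [0,0,0.8,0,0,0,-1],
    [0,0,1.4,0,0,0,-1],
    [0,0,1.9,0,0,0,-1],
    [0,0,2.2,0,0,0,-1],
    [0,0,2.35,0,0,0,-1]
  ]
}}

```text
clock: 13.5
position: [0.4795, 0.0568, 0.0269]
tool_rot: [3.141, 0.0, 1.754]
force: [0.2, -0.1, -0.2]
grip_width: 0.0596
finger_force: 33.6
```

Emit:
{"api": "play_rows", "payload": {
  "motion": [
    [0,0,0,0,0,0,-1],
    [0,0,0,0,0,0,1],
    [0,0,0,0,0,0,1],
    [0,0,0,0,0,0,1],
    [0,0,-0.5,0,0,0,1]
  ]
}}

```text
clock: 14.0
position: [0.4792, 0.0568, 0.0317]
tool_rot: [-3.141, -0.0, 1.754]
force: [-0.2, -0.7, -0.4]
grip_width: 0.0853
finger_force: 0.0
```

Emit:
{"api": "play_rows", "payload": {
  "motion": [
    [0,0,-3,0,0,0,1],
    [0,0,-7,0,0,0,1],
    [0,0,-11,0,0,0,1],
    [0,0,-15,0,0,-0.1,1],
    [4,0,-18,0,0,-0.24,1]
  ]
}}

```text
clock: 14.5
position: [0.4734, 0.0928, 0.2146]
tool_rot: [3.14, 0.003, 1.991]
force: [1.3, 0.9, 0.2]
grip_width: 0.0849
finger_force: 0.0
```

```bash
python3 - <<'E'
from fit import *
st(); go(.4545,.375,.22,np.radians(174.4))
E
```

```text
t 14.50 pos [0.4734 0.0928 0.2146] rot [3.1398e+00 2.5000e-03 1.9915e+00] F [1.35 0.86 0.24] w 0.0849 ff 0.0
shift cm [26.52  9.8  -0.59] len 28.3 turn [ 0.     0.003 -1.052]
```

Emit:
{"api": "play_rows", "payload": {
  "motion": [
    [4,1.5,0,0,0,-0.149,1],
    [8.5,3.2,0,0,0,-0.298,1],
    [13,4.8,0,0,0,-0.447,1],
    [17.5,6.5,-0.3,0,0,-0.596,1],
    [21.5,8,-0.5,0,0,-0.745,1]
  ]
}}

```text
clock: 15.0
position: [0.4564, 0.3275, 0.2178]
tool_rot: [3.14, 0.001, 2.745]
force: [0.8, -0.1, 0.8]
grip_width: 0.0852
finger_force: 0.0
```

Emit:
{"api": "play_rows", "payload": {
  "motion": [
    [1.2,2.4,0,0,0,-0.149,1],
    [2.4,4.7,0,0,0,-0.298,1],
    [2.4,4.7,0,0,0,-0.307,1],
    [2.4,4.7,0,0,0,-0.307,1],
    [2.4,4.7,0,0,0,-0.307,1]
  ]
}}

```text
clock: 15.5
position: [0.4535, 0.3768, 0.217]
tool_rot: [-3.141, 0.001, 3.043]
force: [-0.3, 0.3, 0.5]
grip_width: 0.0852
finger_force: 0.0
```

```bash
python3 - <<'E'
from fit import *
st(); snap('wrist','w8'); c,a=box('w8',[.4545,.375]); go(*c,.015,a)
E
```

```text
t 15.50 pos [0.4535 0.3768 0.217 ] rot [-3.1413e+00  5.0000e-04  3.0432e+00] F [-0.29  0.29  0.47] w 0.0852 ff 0.0
  cand [0.4537 0.3754] [60.1 94.8] 174.5 z 0.0503
  cand [0.5546 0.3833] [60.  96.3] 175.5 z 0.0503
shift cm [-1.000e-02 -1.200e-01  2.021e+01] len 20.2 turn [-0.     0.001 -0.002]
```

Emit:
{"api": "play_rows", "payload": {
  "motion": [
    [0,-0.1,5,0,0,0,1],
    [0,-0.1,10,0,0,0,1],
    [0,-0.1,15,0,0,0,1],
    [0,-0.1,19,0,0,0,1],
    [0,-0.1,20.2,0,0,0,1]
  ]
}}

```text
clock: 16.05
position: [0.4521, 0.3745, 0.0116]
tool_rot: [-3.138, -0.003, 3.044]
force: [0.5, -0.8, 0.3]
grip_width: 0.0853
finger_force: 0.0
```

Emit:
{"api": "play_rows", "payload": {
  "motion": [
    [0,0,0,0,0,0,1],
    [0,0,0,0,0,0,-1],
    [0,0,0,0,0,0,-1],
    [0,0,0,0,0,0,-1],
    [0,0,0,0,0,0,-1]
  ]
}}

```text
clock: 16.55
position: [0.454, 0.3772, 0.0171]
tool_rot: [3.14, 0.002, 3.045]
force: [-0.8, -1.9, 8.8]
grip_width: 0.0595
finger_force: 31.5
```

Emit:
{"api": "play_rows", "payload": {
  "motion": [
    [0,0,-1,0,0,0,-1],
    [0,0,-4,0,0,0,-1],
    [0,0,-8,0,0,0,-1],
    [0,0,-12,0,0,0,-1],
    [0,0,-16,0,0,0,-1]
  ]
}}

```text
clock: 17.05
position: [0.4528, 0.3766, 0.178]
tool_rot: [3.141, 0.001, 3.046]
force: [1.3, -0.7, -0.1]
grip_width: 0.06
finger_force: 33.4
```

Emit:
{"api": "play_rows", "payload": {
  "motion": [
    [0,-3,0,0,0,0.149,-1],
    [0,-7,0,0,0,0.298,-1],
    [0,-11.5,0,0,0,0.447,-1],
    [0,-16,0,0,0,0.596,-1],
    [0,-20,0,0,0,0.745,-1]
  ]
}}

```text
clock: 17.55
position: [0.4335, 0.1755, 0.1762]
tool_rot: [3.14, 0.001, 2.294]
force: [0.5, -0.5, -0.7]
grip_width: 0.0597
finger_force: 33.4
```

```bash
python3 - <<'E'
from fit import *
st(); go(.497,-.047,.18,1.7436)
E
```

```text
t 17.55 pos [0.4335 0.1755 0.1762] rot [3.1404e+00 1.4000e-03 2.2941e+00] F [ 0.49 -0.51 -0.72] w 0.0597 ff 33.4
shift cm [-20.88  -9.97  -0.37] len 23.1 turn [0.002 0.001 0.55 ]
```

Emit:
{"api": "play_rows", "payload": {
  "motion": [
    [-4.5,-2.2,0,0,0,0.14,-1],
    [-9,-4.3,0,0,0,0.28,-1],
    [-13.5,-6.5,0,0,0,0.42,-1],
    [-18,-8.6,0,0,0,0.55,-1],
    [-20.9,-10,0,0,0,0.55,-1]
  ]
}}

```text
clock: 18.05
position: [0.4993, -0.0484, 0.1764]
tool_rot: [3.14, 0.001, 1.743]
force: [1.2, 0.8, -1.2]
grip_width: 0.0597
finger_force: 33.4
```

Emit:
{"api": "play_rows", "payload": {
  "motion": [
    [0,0,0,0,0,0,-1],
    [0,0,0,0,0,0,-1],
    [0,0,0,0,0,0,-1],
    [0,0,0,0,0,0,-1],
    [0,0,0,0,0,0,-1]
  ]
}}

```text
clock: 18.55
position: [0.4986, -0.0441, 0.1751]
tool_rot: [3.141, 0.0, 1.752]
force: [-0.3, 0.4, -1.3]
grip_width: 0.0598
finger_force: 33.4
```

```bash
python3 - <<'E'
from fit import *
s=st(); p,d,ci=snap('wrist','w9')
rects('w9',.075,.13,(.4,.68,-.2,.25),30); rects('w9',.05,.07,(.4,.75,-.2,.25),200)
rects('w9',.003,.03,(.3,.74,-.12,.18),200,close=3)
go(.497,-.047,.027,1.7436)
E
```

```text
t 18.55 pos [ 0.4986 -0.0441  0.1751] rot [3.1413 0.     1.7522] F [-0.29  0.45 -1.27] w 0.0598 ff 33.4
w9 [ 403    0   51  255 3629] z 0.096 c [565.1  18.2] sz [ 10.5 186.8] ang 7.4 mean [562.6  29.7]
w9 [ 299    0   79  126 9218] z 0.058 c [489.1  62.2] sz [60.1 94. ] ang 8.5 mean [488.7  64.3]
w9 [ 461    7   99  128 9538] z 0.058 c [629.1  81.2] sz [60.4 96.3] ang 8.9 mean [626.5  83. ]
w9 [628  46  12  50 368] z 0.053 c [733.4 102.2] sz [ 8.6 38.8] ang 25.6 mean [732.1 102.1]
w9 [516 295  47  24 561] z 0.061 c [ 734.2 -121.6] sz [34.5  6.3] ang 33.1 mean [ 733.2 -121.8]
w9 [  280     0   158   245 16169] z 0.007 c [518.4   6.5] sz [143.3 239.8] ang 7.9 mean [527.4  41.7]
w9 [  417     0   140   246 12212] z 0.008 c [639.3  32.3] sz [ 91.  238.8] ang 7.6 mean [642.2   2.9]
w9 [ 583   32   54   61 1256] z 0.018 c [733.6 114. ] sz [14.6 50.1] ang 0.5 mean [731.3 111.8]
shift cm [-0.24 -0.22 14.8 ] len 14.8 turn [ 0.    -0.     0.008]
```

Emit:
{"api": "play_rows", "payload": {
  "motion": [
    [0,0.1,3,0,0,0.05,-1],
    [0,0.1,6,0,0,0.05,-1],
    [0,0.1,9,0,0,0.05,-1],
    [0,0.1,11.5,0,0,0.05,-1],
    [0,0.1,12.4,0,0,0.05,-1]
  ]
}}

```text
clock: 19.1
position: [0.4986, -0.0442, 0.0489]
tool_rot: [-3.139, -0.001, 1.702]
force: [0.8, 0.1, -0.9]
grip_width: 0.0598
finger_force: 33.4
```

Emit:
{"api": "play_rows", "payload": {
  "motion": [
    [0,0,0.8,0,0,0,-1],
    [0,0,1.4,0,0,0,-1],
    [0,0,1.9,0,0,0,-1],
    [0,0,2.2,0,0,0,-1],
    [0,0,2.35,0,0,0,-1]
  ]
}}

```text
clock: 19.6
position: [0.4998, -0.0448, 0.0274]
tool_rot: [3.141, 0.0, 1.701]
force: [0.1, -0.3, -1.0]
grip_width: 0.0592
finger_force: 33.4
```

Emit:
{"api": "play_rows", "payload": {
  "motion": [
    [0,0,0,0,0,0,-1],
    [0,0,0,0,0,0,0.65],
    [0,0,0,0,0,0,0.65],
    [0,0,0,0,0,0,0.65],
    [0,0,-0.5,0,0,0,0.65]
  ]
}}

```text
clock: 20.1
position: [0.4994, -0.0447, 0.0322]
tool_rot: [-3.141, -0.0, 1.701]
force: [0.1, -0.5, 0.0]
grip_width: 0.0708
finger_force: 0.0
```

Emit:
{"api": "play_rows", "payload": {
  "motion": [
    [0,0,-3,0,0,0,0.65],
    [0,0,-7,0,0,0,0.65],
    [0,0,-11,0,0,0,1],
    [0,0,-15,0,0,0,1],
    [0,0,-19,0,0,0,1]
  ]
}}

```text
clock: 20.6
position: [0.4993, -0.0446, 0.2244]
tool_rot: [3.141, -0.0, 1.701]
force: [0.7, -0.6, 0.5]
grip_width: 0.0856
finger_force: 0.0
```

```bash
python3 - <<'E'
from fit import *
st(); snap('wrist','w10'); rects('w10',.05,.07,(.4,.75,-.2,.25),200);rects('w10',.075,.13,(.4,.68,-.2,.25),30)
rects('w10',.003,.03,(.3,.74,-.12,.18),200,close=3)
go(.5545,.383,.22,np.radians(175.5))
E
```

```text
t 20.60 pos [ 0.4993 -0.0446  0.2244] rot [ 3.1414e+00 -2.0000e-04  1.7011e+00] F [ 0.66 -0.59  0.47] w 0.0856 ff 0.0
w10 [ 295   14   65  108 6583] z 0.058 c [488.8  63.3] sz [60.1 96.1] ang 8.4 mean [488.6  65.2]
w10 [ 438   14   75  109 6753] z 0.058 c [628.9  81.2] sz [60.5 96.2] ang 8.9 mean [627.   82.6]
w10 [ 577   14   55   70 1207] z 0.061 c [737.9 114. ] sz [22.9 57.4] ang 1.2 mean [733.8 110.3]
w10 [ 296  134   58   87 4833] z 0.058 c [500.3 -44. ] sz [60.1 94.6] ang 7.4 mean [499.9 -41.4]
w10 [470 260  67  22 608] z 0.061 c [ 718.1 -126. ] sz [65.8 18.4] ang 6.3 mean [ 718.9 -123.4]
w10 [ 389    0   32  246 2844] z 0.096 c [565.9  13. ] sz [ 10.3 218.4] ang 7.5 mean [563.5  24.9]
w10 [  279     9   129   230 13554] z 0.008 c [516.7   0.7] sz [139.1 253.3] ang 7.5 mean [526.4  25.2]
w10 [  403    10   111   211 10551] z 0.008 c [637.1  28.3] sz [ 96.4 230.1] ang 7.4 mean [637.2   5.4]
w10 [544  28  39  54 794] z 0.018 c [733.1 114.4] sz [13.7 49.4] ang 0.4 mean [731.3 111.5]
shift cm [41.67 10.8   1.02] len 43.1 turn [ 0.005  0.006 -1.362]
```

Emit:
{"api": "play_rows", "payload": {
  "motion": [
    [3,0.8,0,0,0,-0.149,1],
    [7.5,1.9,0,0,0,-0.298,1],
    [12,3,0.3,0,0,-0.447,1],
    [17,4.2,0.3,0,0,-0.596,1],
    [22,5.5,0.5,0,0,-0.745,1]
  ]
}}

```text
clock: 21.15
position: [0.5253, 0.1792, 0.2181]
tool_rot: [3.141, 0.001, 2.451]
force: [-0.1, -0.9, 0.3]
grip_width: 0.0857
finger_force: 0.0
```

Emit:
{"api": "play_rows", "payload": {
  "motion": [
    [2.6,4.1,0,0,0,-0.149,1],
    [5.2,8.2,0,0,0,-0.298,1],
    [7.8,12.3,0,0,0,-0.447,1],
    [10,15.6,0,0,0,-0.596,1],
    [10.9,17.3,0,0,0,-0.617,1]
  ]
}}

```text
clock: 21.65
position: [0.5512, 0.3839, 0.2174]
tool_rot: [3.14, -0.001, 3.072]
force: [-0.2, -1.2, 0.1]
grip_width: 0.0851
finger_force: 0.0
```

```bash
python3 - <<'E'
from fit import *
st(); snap('wrist','w11'); c,a=box('w11',[.5545,.383]); go(*c,.015,a); st()
E
```

```text
t 21.65 pos [0.5512 0.3839 0.2174] rot [ 3.1401e+00 -1.5000e-03  3.0717e+00] F [-0.23 -1.18  0.09] w 0.0851 ff 0.0
  cand [0.5548 0.3833] [60.  95.6] 175.6 z 0.0503
shift cm [-0.4  -0.23 20.23] len 20.2 turn [ 0.002 -0.002  0.006]
t 21.70 pos [0.5513 0.3854 0.2173] rot [ 3.1391e+00 -1.7000e-03  3.0704e+00] F [-4.01  0.84 -1.39] w 0.0854 ff 0.0
```

Emit:
{"api": "play_rows", "payload": {
  "motion": [
    [-0.4,-0.15,5,0,0,0,1],
    [-0.4,-0.15,10,0,0,0,1],
    [-0.4,-0.15,15,0,0,0,1],
    [-0.4,-0.15,19,0,0,0,1],
    [-0.4,-0.15,20.2,0,0,0,1]
  ]
}}

```text
clock: 22.2
position: [0.5548, 0.3767, 0.0116]
tool_rot: [-3.138, -0.004, 3.063]
force: [-0.1, -0.7, 1.3]
grip_width: 0.0856
finger_force: 0.0
```

Emit:
{"api": "play_rows", "payload": {
  "motion": [
    [0,0,0,0,0,0,1],
    [0,0,0,0,0,0,-1],
    [0,0,0,0,0,0,-1],
    [0,0,0,0,0,0,-1],
    [0,0,0,0,0,0,-1]
  ]
}}

```text
clock: 22.7
position: [0.5574, 0.3793, 0.0181]
tool_rot: [3.139, 0.003, 3.062]
force: [-0.5, 0.1, 8.6]
grip_width: 0.0593
finger_force: 32.2
```

Emit:
{"api": "play_rows", "payload": {
  "motion": [
    [0,0,-1,0,0,0,-1],
    [0,0,-4,0,0,0,-1],
    [0,0,-8,0,0,0,-1],
    [0,0,-12,0,0,0,-1],
    [0,0,-16,0,0,0,-1]
  ]
}}

```text
clock: 23.2
position: [0.5563, 0.3783, 0.1788]
tool_rot: [3.141, 0.001, 3.063]
force: [0.6, 0.1, -1.4]
grip_width: 0.0596
finger_force: 33.1
```

Emit:
{"api": "play_rows", "payload": {
  "motion": [
    [-1,-3,0,0,0,0.149,-1],
    [-2,-7,0,0,0,0.298,-1],
    [-3.5,-11.5,0,0,0,0.447,-1],
    [-5,-16,0,0,0,0.596,-1],
    [-6,-20,0,0,0,0.745,-1]
  ]
}}

```text
clock: 23.7
position: [0.6012, 0.1716, 0.1772]
tool_rot: [3.14, 0.001, 2.311]
force: [0.9, 0.4, -1.1]
grip_width: 0.0598
finger_force: 33.2
```

```bash
python3 - <<'E'
from fit import *
st(); go(.6448,-.0242,.18,1.701)
E
```

```text
t 23.70 pos [0.6012 0.1716 0.1772] rot [3.1403e+00 1.4000e-03 2.3105e+00] F [ 0.85  0.42 -1.12] w 0.0598 ff 33.2
shift cm [-17.4   -9.98  -0.27] len 20.1 turn [0.002 0.001 0.61 ]
```

Emit:
{"api": "play_rows", "payload": {
  "motion": [
    [-4,-2.3,0,0,0,0.13,-1],
    [-8,-4.6,0,0,0,0.26,-1],
    [-12,-6.9,0,0,0,0.39,-1],
    [-15.5,-9,0,0,0,0.52,-1],
    [-17.4,-10,0,0,0,0.61,-1]
  ]
}}

```text
clock: 24.2
position: [0.6458, -0.0258, 0.1771]
tool_rot: [3.14, 0.002, 1.699]
force: [-0.3, 0.0, -0.6]
grip_width: 0.0598
finger_force: 33.2
```

Emit:
{"api": "play_rows", "payload": {
  "motion": [
    [0,0,0,0,0,0,-1],
    [0,0,0,0,0,0,-1],
    [0,0,0,0,0,0,-1],
    [0,0,0,0,0,0,-1],
    [0,0,0,0,0,0,-1]
  ]
}}

```text
clock: 24.7
position: [0.6452, -0.0206, 0.1756]
tool_rot: [3.141, -0.0, 1.709]
force: [-1.2, 0.9, -0.6]
grip_width: 0.0595
finger_force: 33.2
```

```bash
python3 - <<'E'
from fit import *
st(); go(.6448,-.0242,.027,1.701)
E
```

```text
t 24.70 pos [ 0.6452 -0.0206  0.1756] rot [ 3.1415e+00 -2.0000e-04  1.7092e+00] F [-1.21  0.9  -0.63] w 0.0595 ff 33.2
shift cm [-0.36 -0.09 14.86] len 14.9 turn [ 0.    -0.     0.008]
```

Emit:
{"api": "play_rows", "payload": {
  "motion": [
    [-0.3,-0.1,3,0,0,0.008,-1],
    [-0.3,-0.1,6,0,0,0.008,-1],
    [-0.3,-0.1,9,0,0,0.008,-1],
    [-0.3,-0.1,11.5,0,0,0.008,-1],
    [-0.3,-0.1,12.4,0,0,0.008,-1]
  ]
}}

```text
clock: 25.2
position: [0.6435, -0.0241, 0.0491]
tool_rot: [-3.139, -0.001, 1.701]
force: [-1.0, -0.3, -0.2]
grip_width: 0.0594
finger_force: 33.2
```

Emit:
{"api": "play_rows", "payload": {
  "motion": [
    [0,0,0.8,0,0,0,-1],
    [0,0,1.4,0,0,0,-1],
    [0,0,1.9,0,0,0,-1],
    [0,0,2.2,0,0,0,-1],
    [0,0,2.4,0,0,0,-1]
  ]
}}

```text
clock: 25.7
position: [0.6449, -0.0246, 0.0276]
tool_rot: [3.141, 0.0, 1.7]
force: [0.2, -0.7, -0.2]
grip_width: 0.0599
finger_force: 33.2
```

Emit:
{"api": "play_rows", "payload": {
  "motion": [
    [0,0,0,0,0,0,-1],
    [0,0,0,0,0,0,0.65],
    [0,0,0,0,0,0,0.65],
    [0,0,0,0,0,0,0.65],
    [0,0,-0.5,0,0,0,0.65]
  ]
}}

```text
clock: 26.2
position: [0.6444, -0.0245, 0.0322]
tool_rot: [-3.141, -0.0, 1.7]
force: [0.5, 0.1, -0.1]
grip_width: 0.0703
finger_force: 0.0
```

Emit:
{"api": "play_rows", "payload": {
  "motion": [
    [0,0,-3,0,0,0,0.65],
    [0,0,-7,0,0,0,0.65],
    [0,0,-11,0,0,0,1],
    [0,0,-15,0,0,0,1],
    [0,0,-19,0,0,0,1]
  ]
}}

```text
clock: 26.7
position: [0.6445, -0.0245, 0.2246]
tool_rot: [3.141, -0.0, 1.7]
force: [0.4, -0.4, -0.9]
grip_width: 0.0857
finger_force: 0.0
```

Emit:
{"api": "play_rows", "payload": {
  "motion": [
    [2,-2,-2,0,0,0,1],
    [4,-4,-4,0,0,0,1],
    [4,-6,-6,0,0,0,1],
    [4,-8,-7,0,0,0,1],
    [4,-8,-7,0,0,0,1]
  ]
}}

```text
clock: 27.2
position: [0.5591, 0.0047, 0.2947]
tool_rot: [3.139, 0.002, 1.7]
force: [2.0, 1.1, -0.2]
grip_width: 0.0856
finger_force: 0.0
```

```bash
python3 - <<'E'
from fit import *
st(); p,d,ci=snap('wrist','w12'); rects('w12',.05,.07,(.4,.7,-.2,.25),200);rects('w12',.075,.13,(.4,.68,-.2,.25),30)
rects('w12',.003,.03,(.3,.74,-.12,.18),200,close=3); rects('w12',.04,.0505,(.4,.7,-.25,-.08),30)
E
```

```text
t 27.20 pos [0.5591 0.0047 0.2947] rot [3.1393e+00 1.6000e-03 1.6999e+00] F [ 1.97  1.05 -0.18] w 0.0856 ff 0.0
w12 [ 246   71   54   81 3930] z 0.058 c [488.9  63.5] sz [60.1 95.7] ang 8.4 mean [489.4  65.4]
w12 [ 363   71   52   82 3926] z 0.058 c [629.5  81.3] sz [60.2 96. ] ang 8.9 mean [628.3  83. ]
w12 [ 361  158   49   69 3102] z 0.058 c [644.8 -20.8] sz [60.1 94.7] ang 7.3 mean [643.5 -18.5]
w12 [ 251  161   48   69 3079] z 0.058 c [500.2 -43.7] sz [60.2 95. ] ang 7.3 mean [500.7 -41. ]
w12 [ 326   52   10  199 1607] z 0.095 c [565.3  19.1] sz [ 10.  232.4] ang 7.5 mean [563.7  31.7]
w12 [ 237   63   90  168 6871] z 0.008 c [503.4  10.6] sz [115.8 230.1] ang 7.5 mean [516.2  26.2]
w12 [ 334   63   89  169 6292] z 0.008 c [628.8  26.8] sz [112.7 230.5] ang 7.3 mean [610.3  38.2]
w12 [455  78  22  39 289] z 0.019 c [733.3 114.8] sz [13.3 48.3] ang 0.1 mean [731.2 113. ]
w12 [321 231  18  40 468] z 0.047 c [ 584.  -120.2] sz [25.  61.4] ang 7.2 mean [ 584.4 -124.3]
```

View pics/w12.png

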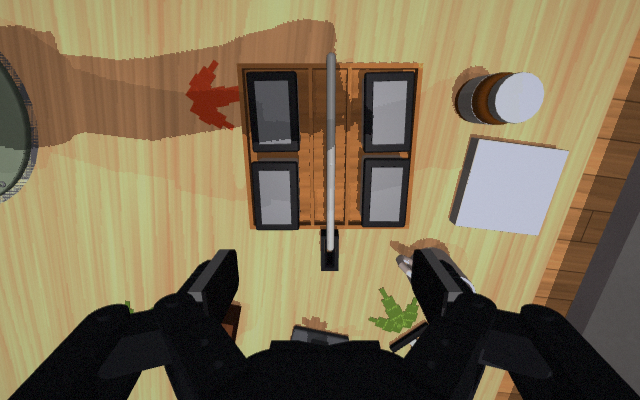

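All four boxes lie in the tray, at (272,112), (388,112), (275,195) and (386,192), with the handle at x≈332. Next, the hook's direction, from depth points under the hung bar.

```bash
python3 - <<'E'
from h import *
snap('scene','s1')
a=np.radians(-6.75); R=np.array([[np.cos(a),-np.sin(a)],[np.sin(a),np.cos(a)]])
for f in('s1','scene0','w1','top0'):
    p,d,ci=load(f); W=world(d,ci); L=(W[...,:2]-[.5867,-.3623])@R
    m=(abs(L[...,1])<.014)&(abs(L[...,0])<.035)&(W[...,2]>.022)&(W[...,2]<.097)&(d>0)
    for z0 in np.arange(.02,.1,.01):
        k=m&(W[...,2]>=z0)&(W[...,2]<z0+.01)
        if k.sum(): print(f,round(z0,3),k.sum(),'lx',(L[k][:,0]*1000).round(0)[:14],'ly',(L[k][:,1].mean()*1000).round(1))
E
```

```text
s1 0.03 21 lx [-15. -16. -11. -13. -14. -10. -10. -11.  -4.  -7.  -4.  -4.  -4.   2.] ly 1.2
s1 0.04 15 lx [-15. -14. -16. -17. -16. -18. -13.  14.  18.  18.  15.  18.  21.  21.] ly 1.5
s1 0.05 9 lx [-20. -17. -15. -17. -15. -16. -16.  16.  19.] ly 1.1
s1 0.06 5 lx [-14. -14. -18. -15. -16.] ly 0.8
s1 0.08 1 lx [-1.] ly -1.0
s1 0.09 1 lx [3.] ly -1.6
scene0 0.03 16 lx [-16. -11. -12.  -9. -10. -14.  -6.  -7.  -2.  -6.  -5.  -3.  -2.   2.] ly 0.6
scene0 0.04 20 lx [-19. -16. -16. -16. -15. -15. -18. -14. -14. -11.  15.   7.  17.  18.] ly 1.8
scene0 0.05 7 lx [-18. -13. -14. -16. -17.  17.  16.] ly 0.9
scene0 0.06 5 lx [-14. -13. -18. -15. -14.] ly 1.1
scene0 0.08 2 lx [2. 0.] ly -1.3
w1 0.02 1 lx [2.] ly 3.3
w1 0.03 41 lx [-14. -12. -10.  -9.  -7.  -5.  -3.  -2.   0. -14. -12. -11.  -9.  -7.] ly 1.4
w1 0.04 13 lx [-19. -18. -16. -21. -20. -19. -17. -15. -21. -20. -15. -12. -21.] ly 2.1
w1 0.05 11 lx [-19. -17. -20. -19. -18. -16. -14. -21. -20. -15. -21.] ly 2.4
w1 0.06 9 lx [-18. -17. -20. -19. -17. -16. -21. -20. -14.] ly 2.5
w1 0.07 35 lx [-19. -18. -16. -20. -19. -18. -17. -15. -14. -20. -19. -18. -17. -15.] ly 0.8
w1 0.08 6 lx [-11. -14. -12. -13. -12. -12.] ly -0.0
top0 0.02 1 lx [-2.] ly -3.3
top0 0.03 7 lx [  0.  -4.  -8.  -7. -11. -16. -18.] ly 3.8
top0 0.04 3 lx [ -5. -13. -21.] ly 1.1
top0 0.05 2 lx [-19. -22.] ly 3.3
top0 0.06 1 lx [-21.] ly 1.8
top0 0.07 6 lx [-16. -16. -19. -18. -19. -22.] ly 0.8
top0 0.08 3 lx [-13. -13. -17.] ly -0.6
```

The shank lies at stand-local x=-17 and the tip at +17, so the hook opens toward world +x and scale yaw is about -6.75°. Going to the stand.

Emit:
{"api": "play_rows", "payload": {
  "motion": [
    [-4,-0.2,0,0,0,0.05,1],
    [-8,-0.4,0,0,0,0.1,1],
    [-12,-0.6,0,0,0,0.15,1],
    [-16,-0.8,0,0,0,0.2,1],
    [-20,-1,0,0,0,0.247,1]
  ]
}}

```text
clock: 27.8
position: [0.5764, -0.1965, 0.2916]
tool_rot: [-3.141, -0.0, 1.451]
force: [0.8, 0.3, 0.1]
grip_width: 0.0853
finger_force: 0.0
```

Emit:
{"api": "play_rows", "payload": {
  "motion": [
    [-4.5,0.9,0,0,0,0,1],
    [-9,1.8,0,0,0,0,1],
    [-13.5,2.6,0,0,0,0,1],
    [-16.5,3.1,0,0,0,0,1],
    [-16.5,3.1,0,0,0,0,1]
  ]
}}

```text
clock: 28.3
position: [0.5864, -0.3674, 0.2902]
tool_rot: [-3.139, 0.001, 1.447]
force: [-0.8, 0.3, -0.7]
grip_width: 0.0854
finger_force: 0.0
```

Emit:
{"api": "play_rows", "payload": {
  "motion": [
    [0,0,0,0,0,0,1],
    [0,0,0,0,0,0,1],
    [0,0,0,0,0,0,1],
    [0,0,0,0,0,0,1],
    [0,0,0,0,0,0,1]
  ]
}}

```text
clock: 28.8
position: [0.5875, -0.3619, 0.2926]
tool_rot: [3.141, 0.0, 1.453]
force: [0.4, -0.6, 0.3]
grip_width: 0.0856
finger_force: 0.0
```

```bash
python3 - <<'E'
from fit import *
st(); snap('wrist','w13')
print('top'); rects('w13',.171,.2,(.48,.7,-.5,-.25),30); print('base');rects('w13',.006,.02,(.48,.7,-.5,-.25),60)
print('upr'); rects('w13',.10,.165,(.48,.7,-.5,-.25),30)
go(.5867,-.3623,.25,1.453); go(.5867,-.3623,.153,1.453)
E
```

```text
t 28.80 pos [ 0.5875 -0.3619  0.2926] rot [3.1415e+00 1.0000e-04 1.4533e+00] F [ 0.41 -0.62  0.29] w 0.0856 ff 0.0
top
w13 [ 315  126   17  129 1983] z 0.180 c [ 586.8 -362.2] sz [118.9  13.9] ang 83.1 mean [ 587.4 -358.1]
w13 [296 134  12  15 166] z 0.178 c [ 574.  -313.9] sz [12.   9.2] ang 81.9 mean [ 574.1 -313.6]
w13 [339 134  12  15 160] z 0.178 c [ 610.9 -318.2] sz [11.9  9.2] ang 84.3 mean [ 610.6 -317.8]
w13 [338 233  10  16 140] z 0.178 c [ 599.8 -411.5] sz [12.6  8.4] ang 84.3 mean [ 599.8 -410.8]
w13 [299 234  10  15 137] z 0.178 c [ 562.8 -407.2] sz [13.   8.3] ang 82.0 mean [ 563.  -406.4]
base
w13 [ 288  115   72   90 3711] z 0.011 c [ 586.8 -362.6] sz [129.5 100.1] ang 83.3 mean [ 588.  -357.2]
upr
w13 [305 129  10  18  91] z 0.162 c [ 580.3 -314.5] sz [11.8  8.1] ang 82.7 mean [ 582.2 -312.6]
w13 [331 129  11  18  92] z 0.162 c [ 604.4 -317.4] sz [11.8  8. ] ang 83.0 mean [ 603.  -315.1]
w13 [309 157   7  46 254] z 0.135 c [ 575.1 -361.1] sz [43.3  7. ] ang 82.7 mean [ 575.7 -359.5]
w13 [331 157   7  46 289] z 0.135 c [ 598.3 -363.8] sz [43.5  6.8] ang 83.6 mean [ 598.1 -361.4]
w13 [305 209  11  32 180] z 0.149 c [ 568.5 -407.2] sz [11.8  9.9] ang 82.6 mean [ 570.6 -403.5]
w13 [331 209  11  34 188] z 0.147 c [ 592.  -409.2] sz [13.7  8.9] ang 57.5 mean [ 592.9 -406.3]
shift cm [-0.04 -0.08  4.26] len 4.3 turn [0. 0. 0.]
shift cm [-0.04 -0.08 13.96] len 14.0 turn [0. 0. 0.]
```

Emit:
{"api": "play_rows", "payload": {
  "motion": [
    [0,-0.1,4,0,0,0,1],
    [0,-0.1,8,0,0,0,1],
    [0,-0.1,11,0,0,0,1],
    [0,-0.1,13,0,0,0,1],
    [0,-0.1,13.9,0,0,0,1]
  ]
}}

```text
clock: 29.35
position: [0.5857, -0.3617, 0.1514]
tool_rot: [-3.139, -0.001, 1.453]
force: [0.3, -0.4, -0.4]
grip_width: 0.0855
finger_force: 0.0
```

Emit:
{"api": "play_rows", "payload": {
  "motion": [
    [0,0,0,0,0,0,1],
    [0,0,0,0,0,0,0.5],
    [0,0,0,0,0,0,0],
    [0,0,0,0,0,0,-0.4],
    [0,0,0,0,0,0,-1]
  ],
  "squeeze": 60
}}

```text
clock: 29.85
position: [0.5866, -0.3623, 0.1541]
tool_rot: [3.141, 0.0, 1.453]
force: [-0.8, -0.3, 0.2]
grip_width: 0.0279
finger_force: 0.0
```

Emit:
{"api": "play_rows", "payload": {
  "motion": [
    [0,0,0,0,0,0,-1],
    [0,0,0,0,0,0,-1],
    [0,0,0,0,0,0,-1],
    [0,0,0,0,0,0,-1],
    [0,0,0,0,0,0,-1]
  ],
  "squeeze": 100
}}

```text
clock: 30.35
position: [0.5866, -0.3623, 0.154]
tool_rot: [3.141, 0.0, 1.453]
force: [-2.5, 0.7, 7.6]
grip_width: 0.0121
finger_force: 98.0
```

```bash
python3 - <<'E'
from fit import *
st()
E
```

```text
t 30.35 pos [ 0.5866 -0.3623  0.154 ] rot [3.1410e+00 3.0000e-04 1.4527e+00] F [-2.48  0.71  7.59] w 0.0121 ff 98.0
```

Emit:
{"api": "play_rows", "payload": {
  "motion": [
    [0,0,-0.5,0,0,0,-1],
    [0,0,-2.5,0,0,0,-1],
    [0,0,-5,0,0,0,-1],
    [0,0,-7.5,0,0,0,-1],
    [0,0,-9.5,0,0,0,-1]
  ]
}}

```text
clock: 30.85
position: [0.5865, -0.3621, 0.25]
tool_rot: [3.141, 0.0, 1.453]
force: [-0.5, 1.0, -2.7]
grip_width: 0.0123
finger_force: 97.6
```

Emit:
{"api": "play_rows", "payload": {
  "motion": [
    [0,0,-2,0,0,0,-1],
    [0,0,-4.5,0,0,0,-1],
    [0,0,-6,0,0,0,-1],
    [0,0,-6.5,0,0,0,-1],
    [0,0,-6.5,0,0,0,-1]
  ]
}}

```text
clock: 31.35
position: [0.5864, -0.3622, 0.3134]
tool_rot: [3.141, 0.0, 1.453]
force: [0.3, 0.6, -2.0]
grip_width: 0.0126
finger_force: 97.7
```

Emit:
{"api": "play_rows", "payload": {
  "motion": [
    [1.5,-0.5,0,0,0,0,-1],
    [4,-1.2,0,0,0,-0.05,-1],
    [7.5,-2,0,0,0,-0.1,-1],
    [11,-3,0,0,0,-0.15,-1],
    [15,-4.2,0,0,0,-0.2,-1]
  ]
}}

```text
clock: 31.85
position: [0.5615, -0.2074, 0.3119]
tool_rot: [-3.14, -0.001, 1.654]
force: [0.8, 0.2, -1.7]
grip_width: 0.0121
finger_force: 97.7
```

```bash
python3 - <<'E'
from fit import *
st(); go(.5276,.0141,.315,1.7008)
E
```

```text
t 31.85 pos [ 0.5615 -0.2074  0.3119] rot [-3.1398e+00 -7.0000e-04  1.6540e+00] F [ 0.84  0.21 -1.7 ] w 0.0121 ff 97.7
shift cm [22.35 -1.54 -0.29] len 22.4 turn [-0.002 -0.001 -0.047]
```

Emit:
{"api": "play_rows", "payload": {
  "motion": [
    [3,-0.2,0,0,0,-0.02,-1],
    [6,-0.4,0,0,0,-0.047,-1],
    [9,-0.6,0,0,0,-0.047,-1],
    [12,-0.8,0,0,0,-0.047,-1],
    [15,-1,0,0,0,-0.047,-1]
  ]
}}

```text
clock: 32.35
position: [0.5393, -0.0585, 0.3122]
tool_rot: [-3.14, -0.0, 1.7]
force: [1.2, -0.0, -1.9]
grip_width: 0.0123
finger_force: 97.8
```

Emit:
{"api": "play_rows", "payload": {
  "motion": [
    [2.5,-0.1,0,0,0,0,-1],
    [4.5,-0.2,0,0,0,0,-1],
    [6,-0.2,0,0,0,0,-1],
    [7,-0.2,0,0,0,0,-1],
    [7.3,-0.2,0,0,0,0,-1]
  ]
}}

```text
clock: 32.85
position: [0.5286, 0.0132, 0.3131]
tool_rot: [-3.141, -0.0, 1.701]
force: [-0.1, -0.3, -1.9]
grip_width: 0.0126
finger_force: 97.8
```

Emit:
{"api": "play_rows", "payload": {
  "motion": [
    [0,0,0,0,0,0,-1],
    [0,0,0,0,0,0,-1],
    [0,0,0,0,0,0,-1],
    [0,0,0,0,0,0,-1],
    [0,0,0,0,0,0,-1]
  ]
}}

```text
clock: 33.35
position: [0.5288, 0.0123, 0.3134]
tool_rot: [-3.142, 0.0, 1.699]
force: [-0.1, 0.7, -1.5]
grip_width: 0.0124
finger_force: 97.8
```

```bash
python3 - <<'E'
from fit import *
st(); p,d,ci=snap('wrist','w14')
print('handle'); rects('w14',.08,.12,(.4,.68,-.2,.25),30); rects('w14',.05,.07,(.4,.7,-.2,.25),200)
rects('w14',.003,.03,(.3,.74,-.12,.18),200,close=3)
snap('scene','s2'); p,d,ci=load('s2')
cv2.imwrite('pics/v2.png',cv2.resize(p[90:270,240:440],None,fx=3,fy=3,interpolation=cv2.INTER_CUBIC)[:,:,::-1])
go(.5276,.0141,.194,1.7008)
E
```

```text
t 33.35 pos [0.5288 0.0123 0.3134] rot [-3.1416  0.      1.6993] F [-0.11  0.71 -1.48] w 0.0124 ff 97.8
handle
w14 [ 349   67   12  180 1405] z 0.095 c [564.7  22.9] sz [ 10.  223.6] ang 7.4 mean [562.6  36.8]
w14 [ 274   83   49   76 3248] z 0.058 c [488.8  63.3] sz [60.1 95.8] ang 8.2 mean [487.2  67.6]
w14 [ 383   83   50   76 3486] z 0.058 c [629.3  81.1] sz [60.  96.2] ang 9.1 mean [627.9  82.9]
w14 [ 380  164   48   66 2822] z 0.058 c [644.5 -21.1] sz [60.  95.5] ang 7.4 mean [643.2 -18.8]
w14 [ 277  167   31   66 1609] z 0.058 c [491.4 -45.4] sz [42.2 96.2] ang 7.2 mean [487.9 -38.9]
w14 [ 263   75   89  156 4518] z 0.008 c [507.1  11.6] sz [123.2 227.9] ang 7.5 mean [504.2  53.9]
w14 [ 356   74   84  159 4931] z 0.009 c [632.   22.8] sz [107.5 240. ] ang 7.3 mean [612.5  40.7]
w14 [469  89  21  37 300] z 0.018 c [733.2 114.4] sz [12.9 48.6] ang 0.1 mean [731.2 113.3]
shift cm [ 0.18 -0.09 11.94] len 11.9 turn [ 0.     0.    -0.001]
```

View pics/v2.png

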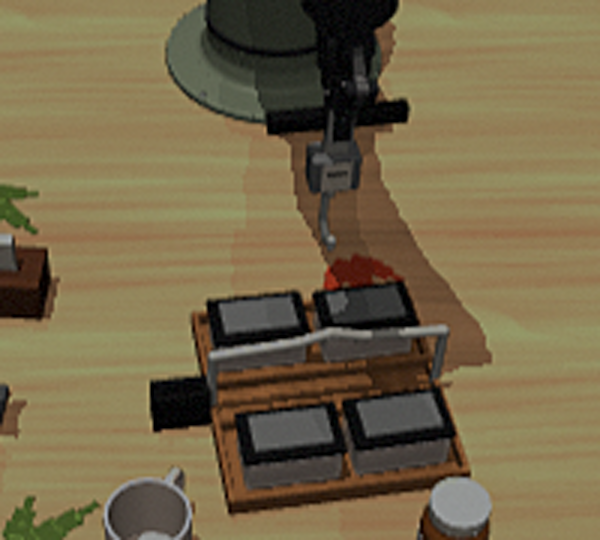

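The scale hangs upright in the gripper, its hook at crop (328,240), behind the tray's bar at (330,335). Lower beside the bar and check the hook against it.

Emit:
{"api": "play_rows", "payload": {
  "motion": [
    [0.1,-0.1,2.5,0,0,0,-1],
    [0.2,-0.1,5.5,0,0,0,-1],
    [0.2,-0.1,8.5,0,0,0,-1],
    [0.2,-0.1,11,0,0,0,-1],
    [0.2,-0.1,11.9,0,0,0,-1]
  ]
}}

```text
clock: 33.95
position: [0.5265, 0.0143, 0.1924]
tool_rot: [-3.139, -0.0, 1.7]
force: [0.1, -0.0, -2.0]
grip_width: 0.0119
finger_force: 97.7
```

Emit:
{"api": "play_rows", "payload": {
  "motion": [
    [0,0,0,0,0,0,-1],
    [0,0,0,0,0,0,-1],
    [0,0,0,0,0,0,-1],
    [0,0,0,0,0,0,-1],
    [0,0,0,0,0,0,-1]
  ]
}}

```text
clock: 34.45
position: [0.5278, 0.0144, 0.195]
tool_rot: [3.141, 0.0, 1.7]
force: [-0.7, -0.7, -2.1]
grip_width: 0.0126
finger_force: 97.8
```

```bash
python3 - <<'E'
from h import *
st()
a=np.radians(7.45); R=np.array([[np.cos(a),-np.sin(a)],[np.sin(a),np.cos(a)]])
for f,n in(('s3','scene'),('w15','wrist')):
    p,d,ci=snap(n,f); W=world(d,ci); L=(W[...,:2]-[.5653,.019])@R
    for z0 in np.arange(.06,.18,.008):
        k=(abs(L[...,1])<.02)&(L[...,0]<.012)&(L[...,0]>-.08)&(W[...,2]>=z0)&(W[...,2]<z0+.008)&(d>0)
        if k.sum(): 
            x=np.sort(L[k][:,0]*1000).round(0); print(f,round(z0,3),k.sum(),x[:8],x[-8:],'ly',(L[k][:,1].mean()*1000).round(1))
E
```

```text
t 34.45 pos [0.5278 0.0144 0.195 ] rot [3.1407e+00 2.0000e-04 1.6996e+00] F [-0.66 -0.69 -2.08] w 0.0126 ff 97.8
s3 0.06 33 [-80. -78. -78. -78. -75. -74. -70. -68.] [-51. -50. -49. -49. -48. -47. -46. -44.] ly -1.6
s3 0.076 18 [-56. -56. -55. -51. -51. -48. -47. -46.] [-40. -40. -39. -38. -37. -36. -34. -29.] ly -0.4
s3 0.084 9 [-57. -55. -54. -53. -51. -48. -23. -22.] [-55. -54. -53. -51. -48. -23. -22. -21.] ly -0.5
s3 0.092 12 [-53. -53. -53. -53.  -2.  -1.  -0.   0.] [-2. -1. -0.  0.  1.  2.  3.  5.] ly 2.4
s3 0.1 43 [-55. -52. -52. -52. -52.  -5.  -5.  -5.] [3. 3. 4. 4. 4. 5. 5. 6.] ly -1.3
s3 0.108 8 [-54. -53. -51.  -1.  -0.   1.   1.   3.] [-54. -53. -51.  -1.  -0.   1.   1.   3.] ly 1.4
s3 0.124 4 [-39. -38. -37. -36.] [-39. -38. -37. -36.] ly -0.2
s3 0.132 2 [-34. -30.] [-34. -30.] ly 5.8
s3 0.14 13 [-28. -27. -26. -26. -26. -25. -25. -25.] [-25. -25. -25. -25. -24. -24. -24. -23.] ly -1.9
s3 0.148 29 [-28. -28. -27. -27. -26. -26. -26. -26.] [-24. -24. -24. -23. -23. -23. -22. -21.] ly -1.3
s3 0.156 23 [-27. -26. -26. -26. -26. -26. -25. -25.] [-24. -24. -23. -23. -23. -2
[... 654 characters left out ...]
. -57. -56. -56. -56. -55.] [4. 4. 4. 4. 5. 5. 5. 5.] ly 1.2
w15 0.108 14 [-58. -58. -58. -57. -57. -57. -57. -56.] [-57. -56. -56. -56. -56. -56. -55. -55.] ly 2.4
w15 0.116 16 [-58. -57. -57. -57. -57. -57. -56. -56.] [-56. -56. -56. -56. -56. -55. -55. -55.] ly 0.1
w15 0.14 5 [-51. -50. -25. -24. -23.] [-51. -50. -25. -24. -23.] ly 19.1
w15 0.148 4 [-51. -50. -50. -24.] [-51. -50. -50. -24.] ly 18.8
w15 0.156 6 [-51. -51. -50. -24. -24. -24.] [-51. -51. -50. -24. -24. -24.] ly 18.8
w15 0.164 11 [-52. -52. -52. -51. -51. -50. -24. -24.] [-51. -51. -50. -24. -24. -23. -23. -22.] ly 15.7
w15 0.172 508 [-52. -52. -52. -52. -52. -52. -52. -52.] [-23. -23. -23. -23. -23. -23. -22. -22.] ly 10.3
```

Emit:
{"api": "play_rows", "payload": {
  "motion": [
    [0,0.6,0.2,0,0,0,-1],
    [0,1.4,0.2,0,0,0,-1],
    [0,2.3,0.2,0,0,0,-1],
    [0,3.2,0.2,0,0,0,-1],
    [0,3.8,0.2,0,0,0,-1]
  ]
}}

```text
clock: 35.05
position: [0.5662, 0.0195, 0.1923]
tool_rot: [3.142, -0.0, 1.7]
force: [-0.2, -0.5, -1.8]
grip_width: 0.0121
finger_force: 97.9
```

Emit:
{"api": "play_rows", "payload": {
  "motion": [
    [0,0,0,0,0,0,-1],
    [0,0,-0.4,0,0,0,-1],
    [0,0,-0.8,0,0,0,-1],
    [0,0,-1.2,0,0,0,-1],
    [0,0,-1.6,0,0,0,-1]
  ],
  "squeeze": 120
}}

```text
clock: 35.55
position: [0.5651, 0.0192, 0.209]
tool_rot: [3.141, 0.0, 1.7]
force: [-0.4, 0.6, -2.2]
grip_width: 0.0118
finger_force: 120.1
```

```bash
python3 - <<'E'
from h import *
st()
a=np.radians(7.45); R=np.array([[np.cos(a),-np.sin(a)],[np.sin(a),np.cos(a)]])
for f,n in(('s4','scene'),('w16','wrist')):
    p,d,ci=snap(n,f); W=world(d,ci); L=(W[...,:2]-[.5653,.019])@R
    for z0 in np.arange(.07,.135,.008):
        k=(abs(L[...,1])<.008)&(abs(L[...,0])<.04)&(W[...,2]>=z0)&(W[...,2]<z0+.008)&(d>0)
        if k.sum(): print(f,round(z0,3),np.histogram(L[k][:,0]*1000,np.arange(-30,31,5))[0],'ly',(L[k][:,1].mean()*1000).round(1))
E
```

```text
t 35.55 pos [0.5651 0.0192 0.209 ] rot [3.1413e+00 2.0000e-04 1.6997e+00] F [-0.37  0.63 -2.2 ] w 0.0118 ff 120.1
s4 0.086 [0 0 0 0 0 4 2 1 1 0 0 0] ly -1.5
s4 0.094 [0 0 4 2 0 0 2 0 0 5 1 0] ly -0.2
s4 0.102 [ 0  0  3  1  1  4 10  2  3  3  1  0] ly 0.0
s4 0.11 [0 0 0 3 0 1 0 0 0 0 0 0] ly -1.4
s4 0.118 [0 0 2 3 0 0 0 0 0 0 0 0] ly -0.9
s4 0.126 [0 0 0 1 0 0 0 0 0 0 0 0] ly -0.4
w16 0.086 [0 0 2 1 0 0 0 0 0 2 0 0] ly 3.2
w16 0.094 [ 0  0 10  0  0  0  0  0  0  8  5  0] ly 2.8
w16 0.102 [0 0 8 0 0 0 0 0 0 9 5 0] ly 1.2
w16 0.11 [0 0 9 0 0 0 0 0 0 0 0 0] ly 3.1
w16 0.118 [ 0  0 10  0  0  0  0  0  0  0  0  0] ly 2.8
w16 0.126 [ 0  0 26  0  0  0  0  0  0  0  0  0] ly 1.0
```

Bar captured between shank and tip. Lift slowly.

Emit:
{"api": "play_rows", "payload": {
  "motion": [
    [0,0,-0.4,0,0,0,-1],
    [0,0,-0.8,0,0,0,-1],
    [0,0,-1.2,0,0,0,-1],
    [0,0,-1.6,0,0,0,-1],
    [0,0,-2,0,0,0,-1]
  ]
}}

```text
clock: 36.15
position: [0.565, 0.0193, 0.2285]
tool_rot: [-3.141, -0.0, 1.7]
force: [0.7, 0.3, -7.9]
grip_width: 0.0119
finger_force: 119.5
```

Emit:
{"api": "play_rows", "payload": {
  "motion": [
    [0,0,-0.4,0,0,0,-1],
    [0,0,-0.8,0,0,0,-1],
    [0,0,-1.2,0,0,0,-1],
    [0,0,-1.6,0,0,0,-1],
    [0,0,-2,0,0,0,-1]
  ]
}}

```text
clock: 36.65
position: [0.5651, 0.0193, 0.2487]
tool_rot: [-3.141, -0.0, 1.7]
force: [-0.2, -0.4, -10.5]
grip_width: 0.0118
finger_force: 119.0
```

Emit:
{"api": "play_rows", "payload": {
  "motion": [
    [0,0,-0.4,0,0,0,-1],
    [0,0,-0.8,0,0,0,-1],
    [0,0,-1.2,0,0,0,-1],
    [0,0,-1.6,0,0,0,-1],
    [0,0,-2,0,0,0,-1]
  ]
}}

```text
clock: 37.15
position: [0.5652, 0.0193, 0.2687]
tool_rot: [-3.142, 0.0, 1.7]
force: [-0.3, 0.1, -10.7]
grip_width: 0.0118
finger_force: 119.0
```

```bash
python3 - <<'E'
from fit import *
st(); snap('wrist','w17'); rects('w17',.06,.12,(.44,.7,-.1,.16),200); snap('scene','s5')
p,d,ci=load('s5'); cv2.imwrite('pics/v5.png',cv2.resize(p[90:270,240:440],None,fx=3,fy=3,interpolation=cv2.INTER_CUBIC)[:,:,::-1])
E
```

```text
t 37.15 pos [0.5652 0.0193 0.2687] rot [-3.1416  0.      1.6998] F [ -0.3    0.11 -10.72] w 0.0118 ff 119.0
w17 [ 224   77   65   94 5441] z 0.094 c [488.5  65. ] sz [60.2 95.5] ang 7.7 mean [489.4  67.9]
w17 [ 361   79   63   93 5328] z 0.091 c [629.4  81.6] sz [60.6 95.9] ang 8.1 mean [627.3  84. ]
w17 [ 358  174   58   81 4088] z 0.088 c [643.5 -20.9] sz [60.2 95.9] ang 6.6 mean [641.5 -15.9]
w17 [ 232  177   56   81 4174] z 0.091 c [498.6 -42.1] sz [60.2 95.6] ang 6.6 mean [498.9 -36.5]
```

View pics/v5.png

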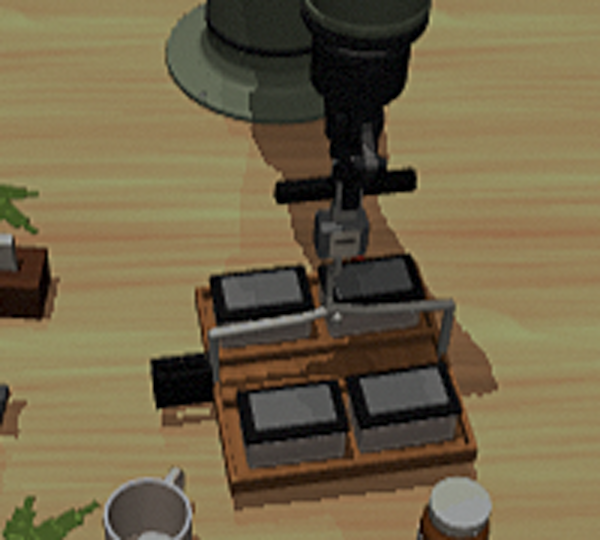

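The tray hangs clear: lids are up by 30 to 36 mm, nearly level, with about 8.7 N of load beyond the scale's own weight. Hold.

Emit:
{"api": "play_rows", "payload": {
  "motion": [
    [0,0,0,0,0,0,-1],
    [0,0,0,0,0,0,-1],
    [0,0,0,0,0,0,-1],
    [0,0,0,0,0,0,-1],
    [0,0,0,0,0,0,-1]
  ]
}}

```text
clock: 37.75
position: [0.5652, 0.0193, 0.2683]
tool_rot: [-3.141, -0.0, 1.7]
force: [0.3, -0.2, -10.8]
grip_width: 0.0122
finger_force: 119.1
```

Emit:
{"api": "play_rows", "payload": {
  "motion": [
    [0,0,0,0,0,0,-1],
    [0,0,0,0,0,0,-1],
    [0,0,0,0,0,0,-1],
    [0,0,0,0,0,0,-1],
    [0,0,0,0,0,0,-1]
  ]
}}

```text
clock: 38.25
position: [0.5652, 0.0193, 0.2684]
tool_rot: [-3.142, -0.0, 1.7]
force: [0.0, 0.5, -10.4]
grip_width: 0.0118
finger_force: 119.1
```

Emit:
{"api": "play_rows", "payload": {
  "motion": [
    [0,0,0,0,0,0,-1],
    [0,0,0,0,0,0,-1],
    [0,0,0,0,0,0,-1],
    [0,0,0,0,0,0,-1],
    [0,0,0,0,0,0,-1]
  ]
}}

```text
clock: 38.75
position: [0.5652, 0.0193, 0.2684]
tool_rot: [-3.142, -0.0, 1.7]
force: [0.0, 0.5, -11.0]
grip_width: 0.0118
finger_force: 119.1
```

Emit:
{"api": "play_rows", "payload": {
  "motion": [
    [0,0,0,0,0,0,-1],
    [0,0,0,0,0,0,-1],
    [0,0,0,0,0,0,-1],
    [0,0,0,0,0,0,-1],
    [0,0,0,0,0,0,-1]
  ]
}}

```text
clock: 39.25
position: [0.5652, 0.0193, 0.2684]
tool_rot: [-3.142, -0.0, 1.7]
force: [0.2, 0.3, -11.0]
grip_width: 0.0121
finger_force: 119.1
```

Emit:
{"api": "play_rows", "payload": {
  "motion": [
    [0,0,0,0,0,0,-1],
    [0,0,0,0,0,0,-1],
    [0,0,0,0,0,0,-1],
    [0,0,0,0,0,0,-1],
    [0,0,0,0,0,0,-1]
  ]
}}

```text
clock: 39.75
position: [0.5652, 0.0193, 0.2684]
tool_rot: [-3.142, -0.0, 1.7]
force: [-0.3, -0.0, -10.0]
grip_width: 0.0115
finger_force: 119.1
```

```bash
python3 - <<'E'
from fit import *
st(); snap('wrist','w18'); rects('w18',.06,.12,(.44,.7,-.1,.16),200)
E
```

```text
t 39.75 pos [0.5652 0.0193 0.2684] rot [-3.1416 -0.      1.6997] F [-3.300e-01 -1.000e-02 -1.002e+01] w 0.0115 ff 119.1
w18 [221  65  61   6 274] z 0.061 c [472.1 123.4] sz [65.2  5.3] ang 7.5 mean [467.7 122.9]
w18 [ 222   76   66   95 5479] z 0.095 c [487.9  65.5] sz [60.4 96. ] ang 8.2 mean [488.7  68.3]
w18 [ 361   77   62   94 5361] z 0.091 c [628.5  82.8] sz [60.4 96. ] ang 8.8 mean [626.5  85.3]
w18 [ 358  173   57   80 4052] z 0.086 c [643.2 -19.2] sz [60.2 95.9] ang 6.9 mean [641.3 -14.4]
w18 [ 232  176   57   81 4131] z 0.090 c [498.7 -41.5] sz [60.3 95.5] ang 7.1 mean [498.9 -35.8]
```

Emit:
{"api": "play_rows", "payload": {
  "motion": [
    [0,0,0.4,0,0,0,-1],
    [0,0,0.8,0,0,0,-1],
    [0,0,1.2,0,0,0,-1],
    [0,0,1.5,0,0,0,-1],
    [0,0,1.8,0,0,0,-1]
  ]
}}

```text
clock: 40.3
position: [0.5651, 0.0193, 0.25]
tool_rot: [-3.141, -0.0, 1.7]
force: [-0.4, 0.3, -10.7]
grip_width: 0.0121
finger_force: 119.1
```

Emit:
{"api": "play_rows", "payload": {
  "motion": [
    [0,0,0.3,0,0,0,-1],
    [0,0,0.6,0,0,0,-1],
    [0,0,0.9,0,0,0,-1],
    [0,0,1.2,0,0,0,-1],
    [0,0,1.5,0,0,0,-1]
  ]
}}

```text
clock: 40.8
position: [0.5652, 0.0194, 0.2352]
tool_rot: [3.141, -0.0, 1.7]
force: [-0.1, 0.1, -10.4]
grip_width: 0.0118
finger_force: 119.1
```

Emit:
{"api": "play_rows", "payload": {
  "motion": [
    [0,0,0.4,0,0,0,-1],
    [0,0,0.8,0,0,0,-1],
    [0,0,1.2,0,0,0,-1],
    [0,0,1.6,0,0,0,-1],
    [0,0,2,0,0,0,-1]
  ]
}}

```text
clock: 41.3
position: [0.5655, 0.0194, 0.2154]
tool_rot: [3.141, 0.0, 1.7]
force: [0.9, 0.0, -1.8]
grip_width: 0.0118
finger_force: 120.3
```

Emit:
{"api": "play_rows", "payload": {
  "motion": [
    [0,0,0.4,0,0,0,-1],
    [0,0,0.8,0,0,0,-1],
    [0,0,1.2,0,0,0,-1],
    [0,0,1.6,0,0,0,-1],
    [0,0,2,0,0,0,-1]
  ]
}}

```text
clock: 41.8
position: [0.5652, 0.0193, 0.1951]
tool_rot: [3.142, -0.0, 1.7]
force: [-0.2, 0.4, -2.8]
grip_width: 0.0119
finger_force: 120.3
```

```bash
cat > hk.py <<'E'
from h import *
import sys
def hook(f,n,c,yaw):
    a=np.radians(yaw); R=np.array([[np.cos(a),-np.sin(a)],[np.sin(a),np.cos(a)]])
    p,d,ci=snap(n,f); W=world(d,ci); L=(W[...,:2]-c)@R
    for z0 in np.arange(.06,.135,.008):
        k=(abs(L[...,1])<.01)&(abs(L[...,0])<.07)&(W[...,2]>=z0)&(W[...,2]<z0+.008)&(d>0)
        if k.sum(): print(f,round(z0,3),np.histogram(L[k][:,0]*1000,np.arange(-60,31,5))[0])
E
python3 - <<'E'
from hk import *; from fit import *
st(); hook('s6','scene',[.5653,.019],7.45); hook('w19','wrist',[.5653,.019],7.45)
rects('w19',.05,.12,(.44,.7,-.2,.16),200); rects('w19',.003,.03,(.3,.74,-.12,.18),200,close=3)
E
```

```text
t 41.80 pos [0.5652 0.0193 0.1951] rot [ 3.1415 -0.      1.6997] F [-0.2   0.35 -2.83] w 0.0119 ff 120.3
s6 0.06 [1 0 1 0 0 0 0 0 0 0 0 0 0 0 0 0 0 0]
s6 0.068 [0 0 0 0 0 0 0 0 0 0 0 3 1 0 0 0 0 0]
s6 0.076 [0 0 0 0 0 0 0 0 0 4 4 2 1 2 0 3 0 0]
s6 0.084 [0 0 0 0 0 0 0 0 0 0 0 0 0 0 0 4 1 0]
s6 0.092 [0 0 0 0 0 0 0 0 4 0 0 1 0 0 0 1 0 0]
s6 0.1 [0 0 0 0 0 0 0 0 1 5 0 5 8 2 0 0 0 0]
s6 0.108 [0 0 0 0 0 0 0 0 1 0 0 4 4 0 0 0 0 0]
s6 0.124 [0 0 0 0 0 0 0 0 0 0 0 1 2 0 0 0 0 0]
w19 0.076 [ 0  0  0  0  0  0  0  1 10  0  0  0  0  0  0  8  1  0]
w19 0.084 [ 0  0  0  0  0  0  0  1  8  0  0  0  0  0  0 17  1  0]
w19 0.092 [0 0 0 0 0 0 0 1 7 0 0 0 0 0 0 0 0 0]
w19 0.1 [0 0 0 0 0 0 0 1 8 0 0 0 0 0 0 0 0 0]
w19 0.108 [ 0  0  0  0  0  0  0  4 12  0  0  0  0  0  0  0  0  0]
w19 0.116 [ 0  0  0  0  0  0  0  1 14  0  0  0  0  0  0  0  0  0]
w19 [ 319   48   13   95 1169] z 0.093 c [555.5 100.8] sz [ 9.5 69.9] ang 7.2 mean [555.2 101.2]
w19 [ 212   74   73  107 6886] z 0.058 c [489.3  64.1] sz [60.3 96.4] ang 8.0 mean [490.1  67. ]
w19 [ 369   75   70  107 6871] z 0.058 c [629.9  81.3] sz [60.2 96.3] ang 8.7 mean [628.4  83.8]
w19 [ 366  188   64   88 5041] z 0.058 c [644.7 -21.3] sz [60.2 96.3] ang 7.0 mean [643.5 -16.6]
w19 [ 221  191   64   87 4948] z 0.058 c [500.1 -42.8] sz [60.1 95. ] ang 7.0 mean [500.1 -38.3]
w19 [ 202   63  117  209 7650] z 0.008 c [502.   11.4] sz [113.4 230.3] ang 6.9 mean [506.8  52.6]
w19 [ 331   64  117  209 7372] z 0.008 c [628.9  26.9] sz [114.1 230.2] ang 7.4 mean [609.9  67.8]
w19 [486  84  34  51 626] z 0.018 c [733.3 114.5] sz [13.6 48.9] ang 0.2 mean [731.2 113.9]
```

Emit:
{"api": "play_rows", "payload": {
  "motion": [
    [0,-0.6,0.1,0,0,0,-1],
    [0,-1.4,0.1,0,0,0,-1],
    [0,-2.3,0.1,0,0,0,-1],
    [0,-3.2,0.1,0,0,0,-1],
    [0,-3.9,0.1,0,0,0,-1]
  ]
}}

```text
clock: 42.4
position: [0.5255, 0.014, 0.1946]
tool_rot: [3.142, 0.0, 1.7]
force: [-0.0, -0.1, -2.3]
grip_width: 0.0119
finger_force: 120.4
```

Emit:
{"api": "play_rows", "payload": {
  "motion": [
    [0,0,0,0,0,0,-1],
    [0,0,-1,0,0,0,-1],
    [0,0,-3,0,0,0,-1],
    [0,0,-6,0,0,0,-1],
    [0,0,-9,0,0,0,-1]
  ]
}}

```text
clock: 42.9
position: [0.5266, 0.0146, 0.2861]
tool_rot: [3.142, -0.001, 1.7]
force: [2.0, -0.4, -2.0]
grip_width: 0.0118
finger_force: 120.3
```

Emit:
{"api": "play_rows", "payload": {
  "motion": [
    [0,0,-2,0,0,0,-1],
    [0,0,-3.2,0,0,0,-1],
    [-2,0,-3.2,0,0,0.05,-1],
    [-5,0,-3.2,0,0,0.1,-1],
    [-9,0.2,-3.2,0,0,0.15,-1]
  ]
}}

```text
clock: 43.4
position: [0.5399, -0.0752, 0.3163]
tool_rot: [-3.141, -0.0, 1.549]
force: [1.3, -0.1, -2.1]
grip_width: 0.0117
finger_force: 120.4
```

```bash
python3 - <<'E'
from fit import *
st(); go(.5866,-.3623,.315,1.4527)
E
```

```text
t 43.40 pos [ 0.5399 -0.0752  0.3163] rot [-3.1412e+00 -2.0000e-04  1.5488e+00] F [ 1.31 -0.12 -2.08] w 0.0117 ff 120.4
shift cm [-28.6    5.3    0.12] len 29.1 turn [-0.    -0.     0.096]
```

Emit:
{"api": "play_rows", "payload": {
  "motion": [
    [-3,0.6,0,0,0,0.03,-1],
    [-6.5,1.2,0,0,0,0.06,-1],
    [-10,1.8,0,0,0,0.096,-1],
    [-13.5,2.5,0,0,0,0.096,-1],
    [-17,3.1,0,0,0,0.096,-1]
  ]
}}

```text
clock: 43.9
position: [0.5672, -0.2475, 0.3157]
tool_rot: [-3.141, -0.0, 1.452]
force: [1.0, 0.9, -2.2]
grip_width: 0.0119
finger_force: 120.3
```

Emit:
{"api": "play_rows", "payload": {
  "motion": [
    [-3.5,1,0,0,0,0,-1],
    [-6.5,1.9,0,0,0,0,-1],
    [-9,2.6,0,0,0,0,-1],
    [-10.8,3.2,0,0,0,0,-1],
    [-11.3,3.3,0,0,0,0,-1]
  ]
}}

```text
clock: 44.4
position: [0.5862, -0.3643, 0.3149]
tool_rot: [-3.14, 0.0, 1.45]
force: [0.5, -0.2, -1.9]
grip_width: 0.0119
finger_force: 120.3
```

Emit:
{"api": "play_rows", "payload": {
  "motion": [
    [0,0,0,0,0,0,-1],
    [0,0,0,0,0,0,-1],
    [0,0,0,0,0,0,-1],
    [0,0,0,0,0,0,-1],
    [0,0,0,0,0,0,-1]
  ]
}}

```text
clock: 44.9
position: [0.5871, -0.361, 0.3166]
tool_rot: [3.141, 0.0, 1.454]
force: [-0.0, 0.5, -3.3]
grip_width: 0.012
finger_force: 120.3
```

```bash
python3 - <<'E'
from fit import *
st(); go(.5866,-.3623,.18,1.4527); go(.5866,-.3623,.155,1.4527)
snap('wrist','w20'); snap('scene','s7'); a=np.radians(-6.8); R=np.array([[np.cos(a),-np.sin(a)],[np.sin(a),np.cos(a)]])
for f in('w20','s7'):   # bar in hand, in the stand's axes
    p,d,ci=load(f); W=world(d,ci); L=(W[...,:2]-[.5868,-.3625])@R
    for lo,hi in((-.062,-.045),(-.045,-.02),(.02,.045),(.045,.062)):
        k=(L[...,1]>lo)&(L[...,1]<hi)&(abs(L[...,0])<.03)&(W[...,2]>.3)&(W[...,2]<.36)&(d>0)
        if k.sum()>3: print(f,lo,hi,k.sum(),(np.median(L[k],0)*1000).round(1),(L[k].min(0)*1000).round(1),(L[k].max(0)*1000).round(1),'z',np.percentile(W[k][:,2],[5,50,95]).round(4))
E
```

```text
t 44.90 pos [ 0.5871 -0.361   0.3166] rot [3.1414e+00 1.0000e-04 1.4543e+00] F [-0.04  0.52 -3.35] w 0.0120 ff 120.3
shift cm [-0.13 -0.04 13.66] len 13.7 turn [0.    0.    0.002]
shift cm [-0.13 -0.04 16.16] len 16.2 turn [0.    0.    0.002]
w20 -0.045 -0.02 660 [  0.8 -26.2] [ -6.  -34.3] [  8. -20.] z [0.3408 0.3426 0.3436]
w20 0.02 0.045 1849 [ 0.7 33.3] [-6.2 20. ] [10.8 45. ] z [0.3407 0.3426 0.3437]
w20 0.045 0.062 1445 [ 0.7 53.7] [-6.2 45. ] [ 7.8 61.1] z [0.3372 0.3424 0.3436]
s7 -0.062 -0.045 39 [  4.4 -51.4] [ -5.3 -58.3] [  7.7 -46. ] z [0.3307 0.3417 0.3447]
s7 -0.045 -0.02 63 [  5.7 -36.7] [ -6.4 -45. ] [  9.6 -21. ] z [0.3276 0.3381 0.3447]
s7 0.02 0.045 90 [ 4.8 32.1] [-8.2 20.2] [10.4 45. ] z [0.328  0.3409 0.3456]
s7 0.045 0.062 60 [ 4.8 54.2] [-5. 45.] [ 9.8 61.9] z [0.3299 0.3402 0.3456]
```

Emit:
{"api": "play_rows", "payload": {
  "motion": [
    [-0.1,0,2.5,0,0,0,-1],
    [-0.1,0,5.5,0,0,0,-1],
    [-0.1,0,8.5,0,0,0,-1],
    [-0.1,0,11.5,0,0,0,-1],
    [-0.1,0,13,0,0,0,-1]
  ]
}}

```text
clock: 45.5
position: [0.586, -0.362, 0.1839]
tool_rot: [-3.139, -0.001, 1.454]
force: [-1.2, 0.1, -2.7]
grip_width: 0.0117
finger_force: 120.3
```

Emit:
{"api": "play_rows", "payload": {
  "motion": [
    [0,0,0.6,0,0,0,-1],
    [0,0,1.2,0,0,0,-1],
    [0,0,1.8,0,0,0,-1],
    [0,0,2.4,0,0,0,-1],
    [0,0,2.9,0,0,0,-1]
  ]
}}

```text
clock: 46.0
position: [0.5871, -0.3625, 0.1575]
tool_rot: [3.141, 0.0, 1.454]
force: [-0.7, -1.0, -2.3]
grip_width: 0.012
finger_force: 120.3
```

Emit:
{"api": "play_rows", "payload": {
  "motion": [
    [0,0,0.1,0,0,0,-1],
    [0,0,0.1,0,0,0,-1],
    [0,0,0.1,0,0,0,-1],
    [0,0,0.1,0,0,0,-1],
    [0,0,0.1,0,0,0,-1]
  ]
}}

```text
clock: 46.5
position: [0.587, -0.3624, 0.1566]
tool_rot: [3.141, 0.0, 1.454]
force: [-0.1, -0.2, -3.1]
grip_width: 0.0122
finger_force: 120.3
```

```bash
python3 - <<'E'
from fit import *
st()
E
```

```text
t 46.50 pos [ 0.587  -0.3624  0.1566] rot [3.1414e+00 1.0000e-04 1.4538e+00] F [-0.12 -0.16 -3.12] w 0.0122 ff 120.3
```

Bar is about 1.6 mm above its seat with no contact yet. Lower 1.5 mm more, open gradually, then go up.

Emit:
{"api": "play_rows", "payload": {
  "motion": [
    [0,0,0.1,0,0,0,-1],
    [0,0,0.15,0,0,0,-1],
    [0,0,0.2,0,0,0,-1],
    [0,0,0.2,0,0,0,-1],
    [0,0,0.2,0,0,0,-1]
  ],
  "squeeze": 40
}}

```text
clock: 47.0
position: [0.587, -0.3624, 0.1544]
tool_rot: [-3.142, -0.0, 1.454]
force: [-0.1, -0.0, -2.3]
grip_width: 0.0116
finger_force: 120.3
```

Emit:
{"api": "play_rows", "payload": {
  "motion": [
    [0,0,0,0,0,0,-0.4],
    [0,0,0,0,0,0,0],
    [0,0,0,0,0,0,0.5],
    [0,0,0,0,0,0,1],
    [0,0,0,0,0,0,1]
  ]
}}

```text
clock: 47.5
position: [0.587, -0.3624, 0.1545]
tool_rot: [3.141, 0.0, 1.454]
force: [0.8, -0.5, 0.3]
grip_width: 0.0818
finger_force: 0.0
```

Emit:
{"api": "play_rows", "payload": {
  "motion": [
    [0,0,-1,0,0,0,1],
    [0,0,-4,0,0,0,1],
    [0,0,-8,0,0,0,1],
    [0,0,-12,0,0,0,1],
    [0,0,-14,0,0,0,1]
  ]
}}

```text
clock: 48.0
position: [0.5877, -0.3625, 0.2991]
tool_rot: [3.137, 0.001, 1.454]
force: [-0.2, -0.0, -0.1]
grip_width: 0.085
finger_force: 0.0
```

```bash
python3 - <<'E'
from fit import *
st(); snap('wrist','w21'); rects('w21',.168,.2,(.48,.7,-.5,-.25),30); print('tag'); rects('w21',.075,.1,(.35,.5,-.4,-.2),20)
rects('w21',.04,.056,(.35,.5,-.4,-.2))
go(.416,-.3076,.25,np.radians(-5.5+90)); snap('scene','s8')
E
```

```text
t 48.00 pos [ 0.5877 -0.3625  0.2991] rot [3.1374e+00 1.4000e-03 1.4537e+00] F [-0.16 -0.05 -0.13] w 0.0850 ff 0.0
w21 [ 315  125   16  126 1890] z 0.180 c [ 587.5 -362.5] sz [118.7  13.7] ang 83.3 mean [ 588.  -359.1]
w21 [296 132  13  16 185] z 0.177 c [ 574.6 -314. ] sz [12.1 10.2] ang 82.4 mean [ 574.8 -313.7]
w21 [336 132  13  16 176] z 0.178 c [ 609.9 -318.1] sz [12.1 10.2] ang 84.3 mean [ 610.1 -317.9]
w21 [299 229  11  16 154] z 0.177 c [ 563.6 -407.4] sz [12.9  9.4] ang 82.5 mean [ 563.8 -406.2]
w21 [335 229  12  16 160] z 0.177 c [ 599.1 -411.4] sz [12.3 10.4] ang 83.9 mean [ 599.2 -410.5]
tag
w21 [165 127  21  31 486] z 0.087 c [ 416.2 -308. ] sz [35.7 14.7] ang 83.9 mean [ 418.1 -307.7]
w21 [ 159  103   58   71 2650] z 0.047 c [ 415.8 -308.2] sz [90.2 61.4] ang 84.8 mean [ 420.8 -306.1]
shift cm [  3.47 -17.79   5.  ] len 18.8 turn [ 0.006  0.002 -0.021]
```

Scale is back in its notches at (587.5, -362.5), upright. Now the tag, at (416, -308).

Emit:
{"api": "play_rows", "payload": {
  "motion": [
    [0.7,-3.5,0,0,0,-0.021,1],
    [1.4,-7,0.5,0,0,-0.021,1],
    [2.1,-10.5,2,0,0,-0.021,1],
    [2.8,-14.5,3.5,0,0,-0.021,1],
    [3.5,-17.8,5,0,0,-0.021,1]
  ]
}}

```text
clock: 48.6
position: [0.4119, -0.3063, 0.2438]
tool_rot: [-3.141, 0.0, 1.474]
force: [1.2, -0.9, 0.1]
grip_width: 0.0854
finger_force: 0.0
```

Emit:
{"api": "play_rows", "payload": {
  "motion": [
    [0,0,0,0,0,0,1],
    [0,0,0,0,0,0,1],
    [0,0,0,0,0,0,1],
    [0,0,0,0,0,0,1],
    [0,0,0,0,0,0,1]
  ]
}}

```text
clock: 49.1
position: [0.4148, -0.3068, 0.2444]
tool_rot: [3.141, -0.0, 1.475]
force: [0.5, 1.0, -0.3]
grip_width: 0.0854
finger_force: 0.0
```

```bash
python3 - <<'E'
from fit import *
st(); snap('wrist','w22'); print('tag'); rects('w22',.075,.1,(.35,.5,-.4,-.2),20); rects('w22',.04,.056,(.35,.5,-.4,-.2))
go(.416,-.308,.056,np.radians(84.6))
p,d,ci=load('s8'); W=world(d,ci)
k=(abs(W[...,0]-.416)<.04)&(abs(W[...,1]+.308)<.03)&(W[...,2]>.07)&(d>0); print(np.median(W[k],0))
E
```

```text
t 49.10 pos [ 0.4148 -0.3068  0.2444] rot [ 3.1413e+00 -3.0000e-04  1.4752e+00] F [ 0.48  1.01 -0.27] w 0.0854 ff 0.0
tag
w22 [319 164  13  36 462] z 0.087 c [ 416.1 -307.9] sz [35.8 12.7] ang 84.5 mean [ 416.2 -306.7]
w22 [ 299  135   53   77 3415] z 0.047 c [ 415.8 -308.3] sz [90.6 60.1] ang 84.5 mean [ 415.9 -305.1]
shift cm [-0.11  0.14 18.84] len 18.8 turn [ 0.    -0.    -0.001]
[ 0.41883809 -0.30664563  0.08493897]
```

Emit:
{"api": "play_rows", "payload": {
  "motion": [
    [-0.1,0.1,5,0,0,0,1],
    [-0.1,0.1,10,0,0,0,1],
    [-0.1,0.1,14.5,0,0,0,1],
    [-0.1,0.1,17.5,0,0,0,1],
    [-0.1,0.1,18.8,0,0,0,1]
  ]
}}

```text
clock: 49.65
position: [0.4144, -0.3071, 0.0539]
tool_rot: [-3.139, -0.002, 1.475]
force: [-0.5, 0.0, 0.5]
grip_width: 0.0851
finger_force: 0.0
```

Emit:
{"api": "play_rows", "payload": {
  "motion": [
    [0,0,0,0,0,0,1],
    [0,0,0,0,0,0,0.5],
    [0,0,0,0,0,0,0],
    [0,0,0,0,0,0,-0.4],
    [0,0,0,0,0,0,-1]
  ],
  "squeeze": 50
}}

```text
clock: 50.15
position: [0.4154, -0.3083, 0.0573]
tool_rot: [3.14, 0.001, 1.474]
force: [0.1, 0.3, 0.2]
grip_width: 0.028
finger_force: 0.0
```

Emit:
{"api": "play_rows", "payload": {
  "motion": [
    [0,0,0,0,0,0,-1],
    [0,0,0,0,0,0,-1],
    [0,0,0,0,0,0,-1],
    [0,0,0,0,0,0,-1],
    [0,0,0,0,0,0,-1]
  ]
}}

```text
clock: 50.65
position: [0.4154, -0.3082, 0.057]
tool_rot: [3.141, 0.001, 1.475]
force: [-2.3, 1.2, 9.3]
grip_width: 0.0136
finger_force: 49.7
```

```bash
python3 - <<'E'
from fit import *
st()
E
```

```text
t 50.65 pos [ 0.4154 -0.3082  0.057 ] rot [3.1410e+00 6.0000e-04 1.4747e+00] F [-2.34  1.17  9.31] w 0.0136 ff 49.7
```

Emit:
{"api": "play_rows", "payload": {
  "motion": [
    [0,0,-0.5,0,0,0,-1],
    [0,0,-3,0,0,0,-1],
    [0,0,-6,0,0,0,-1],
    [0,0,-9.5,0,0,0,-1],
    [0,0,-12.5,0,0,0,-1]
  ]
}}

```text
clock: 51.15
position: [0.4151, -0.3078, 0.1833]
tool_rot: [3.141, 0.0, 1.475]
force: [0.4, 0.1, -0.9]
grip_width: 0.0133
finger_force: 48.7
```

Emit:
{"api": "play_rows", "payload": {
  "motion": [
    [2.5,2,-1,0,0,-0.05,-1],
    [6,4.5,-2,0,0,-0.1,-1],
    [9.5,7.1,-2,0,0,-0.15,-1],
    [13,9.7,-2,0,0,-0.2,-1],
    [16.5,12.3,-2,0,0,-0.225,-1]
  ]
}}

```text
clock: 51.65
position: [0.5542, -0.1542, 0.2019]
tool_rot: [3.141, 0.0, 1.701]
force: [0.9, -1.3, -1.1]
grip_width: 0.0135
finger_force: 48.6
```

```bash
python3 - <<'E'
from fit import *
st(); go(.5838,-.1228,.2,1.700)
E
```

```text
t 51.65 pos [ 0.5542 -0.1542  0.2019] rot [3.1414e+00 2.0000e-04 1.7014e+00] F [ 0.93 -1.29 -1.14] w 0.0135 ff 48.6
shift cm [2.73 3.34 0.19] len 4.3 turn [0.    0.    0.001]
```

Emit:
{"api": "play_rows", "payload": {
  "motion": [
    [1.3,1.7,0,0,0,0,-1],
    [2.3,2.9,0,0,0,0,-1],
    [2.7,3.3,0,0,0,0,-1],
    [2.7,3.3,0,0,0,0,-1],
    [2.7,3.3,0,0,0,0,-1]
  ]
}}

```text
clock: 52.15
position: [0.5819, -0.1257, 0.2014]
tool_rot: [-3.141, 0.001, 1.698]
force: [-0.7, 0.2, -1.3]
grip_width: 0.0132
finger_force: 48.7
```

Emit:
{"api": "play_rows", "payload": {
  "motion": [
    [0,0,0,0,0,0,-1],
    [0,0,0,0,0,0,-1],
    [0,0,0,0,0,0,-1],
    [0,0,0,0,0,0,-1],
    [0,0,0,0,0,0,-1]
  ]
}}

```text
clock: 52.65
position: [0.5826, -0.1246, 0.2014]
tool_rot: [-3.142, 0.0, 1.7]
force: [-1.0, -1.0, -0.2]
grip_width: 0.0132
finger_force: 48.7
```

```bash
python3 - <<'E'
from fit import *
s=st(); p,d,ci=snap('wrist','w23'); rects('w23',.055,.065,(.44,.7,-.2,.16),200); rects('w23',.003,.03,(.3,.74,-.16,.2),200,close=3)
print('block'); rects('w23',.04,.052,(.4,.7,-.22,-.08),30); print('handle'); rects('w23',.08,.12,(.4,.7,-.13,.16),30)
W=world(d,ci); k=(d>.02)&(W[...,2]>.14)&(np.hypot(W[...,0]-s['position'][0],W[...,1]-s['position'][1])<.03)&(p.min(-1)>150); print('tag px',k.sum(), W[k].min(0) if k.any() else '', W[k].max(0) if k.any() else '')
cv2.imwrite('pics/v23.png',cv2.resize(p[80:400,180:460],None,fx=1.8,fy=1.8,interpolation=cv2.INTER_CUBIC)[:,:,::-1])
E
```

```text
t 52.65 pos [ 0.5826 -0.1246  0.2014] rot [-3.1416e+00  1.0000e-04  1.6996e+00] F [-1.02 -0.99 -0.22] w 0.0132 ff 48.7
w23 [209   0  71  14 885] z 0.057 c [495.8  21. ] sz [59.1  9.6] ang 7.5 mean [495.6  21.1]
w23 [376   0  71  16 975] z 0.057 c [636.1  38.5] sz [59.6 11.3] ang 7.4 mean [635.4  38.7]
w23 [ 371   25   75  113 7312] z 0.058 c [644.6 -21.5] sz [59.9 95.3] ang 7.1 mean [643.8 -19.5]
w23 [ 208   30   73  112 7237] z 0.058 c [500.4 -44. ] sz [59.8 95. ] ang 7.2 mean [500.7 -41.5]
w23 [ 199    0  121  151 8138] z 0.008 c [507.5 -31.2] sz [114.1 145.4] ang 7.6 mean [524.2 -24.6]
w23 [ 331    0  122  152 7973] z 0.008 c [633.8 -14.7] sz [113.7 145.8] ang 7.1 mean [614.7 -18. ]
w23 [428 184  39  20 284] z 0.019 c [ 720.8 -127.4] sz [40.8 14.7] ang 10.4 mean [ 726.5 -125.2]
block
w23 [312 153   9  54 448] z 0.047 c [ 574.4 -123.4] sz [ 8.2 55.9] ang 7.2 mean [ 574.5 -122.3]
w23 [329 153   9  54 468] z 0.047 c [ 591.8 -121.4] sz [ 8.4 56.1] ang 7.6 mean [ 591.8 -121.2]
w23 [419 190  11  10  50] z 0.047 c [ 687.8 -122.9] sz [9.7 4.6] ang 47.1 mean [ 686.7 -123.1]
handle
w23 [ 319    0   14  163 2063] z 0.096 c [572.6 -37.8] sz [ 10.  117.3] ang 7.1 mean [571.7 -30.9]
tag px 2 [ 0.59113254 -0.14053116  0.23112224] [ 0.59151537 -0.14000457  0.2312005 ]
```

View pics/v23.png

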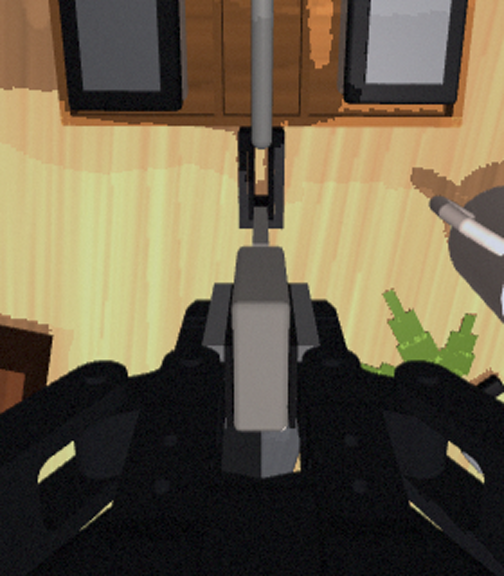

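The tag hangs upright between the pads, crop (262,330), and the slot shows at crop (262,170), centred at world (583.1, -122.4) with yaw 7.35°. Lower to just above it.

Emit:
{"api": "play_rows", "payload": {
  "motion": [
    [0.1,0.05,2.5,0,0,0,-1],
    [0.2,0.1,5,0,0,0,-1],
    [0.2,0.1,7.5,0,0,0,-1],
    [0.2,0.1,9,0,0,0,-1],
    [0.2,0.1,9.4,0,0,0,-1]
  ]
}}

```text
clock: 53.2
position: [0.5827, -0.1222, 0.106]
tool_rot: [-3.14, -0.001, 1.7]
force: [-0.7, 0.0, -1.4]
grip_width: 0.0133
finger_force: 48.8
```

Emit:
{"api": "play_rows", "payload": {
  "motion": [
    [0,0,0,0,0,0,-1],
    [0,0,0,0,0,0,-1],
    [0,0,0,0,0,0,-1],
    [0,0,0,0,0,0,-1],
    [0,0,0,0,0,0,-1]
  ]
}}

```text
clock: 53.7
position: [0.5836, -0.1224, 0.1078]
tool_rot: [3.141, 0.0, 1.7]
force: [-0.3, -0.3, -1.5]
grip_width: 0.0132
finger_force: 48.8
```

```bash
python3 - <<'E'
from fit import *
s=st(); go(.5831,-.1225,.057,1.699); p,d,ci=snap('wrist','w24')
print('block'); rects('w24',.04,.052,(.4,.65,-.22,-.08),20)
s=st(); go(.5831,-.1225,.057,1.699)
cv2.imwrite('pics/v24.png',cv2.resize(p[100:400,220:420],None,fx=2,fy=2,interpolation=cv2.INTER_CUBIC)[:,:,::-1])
E
```

```text
t 53.70 pos [ 0.5836 -0.1224  0.1078] rot [3.1410e+00 3.0000e-04 1.6997e+00] F [-0.32 -0.33 -1.48] w 0.0132 ff 48.8
shift cm [ 0.   -0.05  5.08] len 5.1 turn [0.001 0.    0.001]
block
w24 [305 174  13  63 587] z 0.047 c [ 574.  -118.5] sz [ 8.6 46.1] ang 7.1 mean [ 573.  -114.6]
w24 [329 174  13  63 552] z 0.047 c [ 591.2 -115.9] sz [ 8.7 45.4] ang 7.7 mean [ 591.  -110.5]
t 53.75 pos [ 0.5835 -0.1224  0.1078] rot [3.1411e+00 2.0000e-04 1.6997e+00] F [-0.18  0.59 -0.13] w 0.0134 ff 48.8
shift cm [ 0.   -0.05  5.08] len 5.1 turn [0.    0.    0.001]
```

View pics/v24.png

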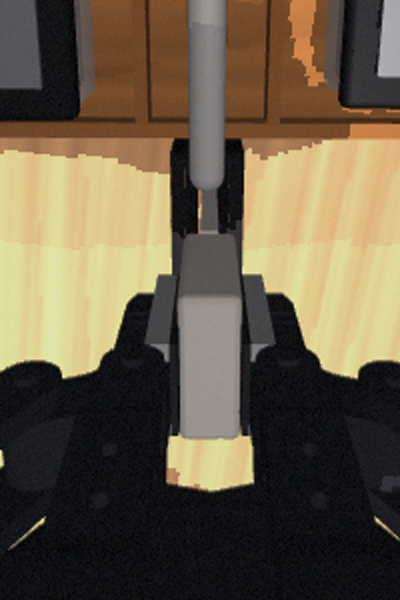

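Blade is centred over the slot (crop x≈208). Insert slowly.

Emit:
{"api": "play_rows", "payload": {
  "motion": [
    [0,-0.05,0.4,0,0,0,-1],
    [0,-0.05,0.8,0,0,0,-1],
    [0,-0.05,1.2,0,0,0,-1],
    [0,-0.05,1.6,0,0,0,-1],
    [0,-0.05,2,0,0,0,-1]
  ]
}}

```text
clock: 54.25
position: [0.5828, -0.1224, 0.0869]
tool_rot: [-3.141, -0.0, 1.7]
force: [0.7, -0.7, -0.3]
grip_width: 0.0134
finger_force: 48.8
```

```bash
python3 -c "
from h import *
st()"
```

```text
t 54.25 pos [ 0.5828 -0.1224  0.0869] rot [-3.1414e+00 -1.0000e-04  1.6998e+00] F [ 0.72 -0.67 -0.26] w 0.0134 ff 48.8
```

No resistance with the blade about 10 mm in. Continue to the shoulder.

Emit:
{"api": "play_rows", "payload": {
  "motion": [
    [0,0,0.5,0,0,0,-1],
    [0,0,1,0,0,0,-1],
    [0,0,1.5,0,0,0,-1],
    [0,0,2,0,0,0,-1],
    [0,0,2.4,0,0,0,-1]
  ]
}}

```text
clock: 54.75
position: [0.5828, -0.1224, 0.0629]
tool_rot: [-3.141, -0.0, 1.7]
force: [0.5, 0.1, -0.3]
grip_width: 0.0136
finger_force: 48.8
```

Emit:
{"api": "play_rows", "payload": {
  "motion": [
    [0,0,0.2,0,0,0,-1],
    [0,0,0.4,0,0,0,-1],
    [0,0,0.5,0,0,0,-1],
    [0,0,0.6,0,0,0,-1],
    [0,0,0.6,0,0,0,-1]
  ]
}}

```text
clock: 55.25
position: [0.5829, -0.1224, 0.0574]
tool_rot: [3.142, -0.0, 1.7]
force: [-0.8, 0.2, -1.4]
grip_width: 0.0133
finger_force: 48.8
```

```bash
python3 -c "
from h import *
st()"
```

```text
t 55.25 pos [ 0.5829 -0.1224  0.0574] rot [ 3.1415 -0.      1.6998] F [-0.83  0.2  -1.39] w 0.0133 ff 48.8
```

Emit:
{"api": "play_rows", "payload": {
  "motion": [
    [0,0,0.1,0,0,0,-1],
    [0,0,0.15,0,0,0,-1],
    [0,0,0.2,0,0,0,-1],
    [0,0,0.2,0,0,0,-1],
    [0,0,0.2,0,0,0,-1]
  ]
}}

```text
clock: 55.75
position: [0.5831, -0.1225, 0.0569]
tool_rot: [3.141, 0.001, 1.7]
force: [-9.0, 0.4, 27.5]
grip_width: 0.0132
finger_force: 52.8
```

```bash
python3 -c "
from h import *
st()"
```

```text
t 55.75 pos [ 0.5831 -0.1225  0.0569] rot [3.1410e+00 9.0000e-04 1.6996e+00] F [-9.04  0.43 27.54] w 0.0132 ff 52.8
```

Seated: shoulder on the mouth with 27 N of reaction. Release, retreat upward, and check.

Emit:
{"api": "play_rows", "payload": {
  "motion": [
    [0,0,-0.15,0,0,0,-1],
    [0,0,-0.15,0,0,0,-0.5],
    [0,0,-0.15,0,0,0,0],
    [0,0,-0.15,0,0,0,0.3],
    [0,0,-0.15,0,0,0,0.3]
  ]
}}

```text
clock: 56.25
position: [0.5828, -0.1224, 0.0568]
tool_rot: [-3.141, -0.0, 1.7]
force: [-0.9, -0.5, 0.1]
grip_width: 0.0556
finger_force: 0.0
```

Emit:
{"api": "play_rows", "payload": {
  "motion": [
    [0,0,-1,0,0,0,0.3],
    [0,0,-4,0,0,0,0.3],
    [0,0,-8,0,0,0,0.3],
    [0,0,-12,0,0,0,0.3],
    [0,0,-16,0,0,0,0.3]
  ]
}}

```text
clock: 56.75
position: [0.5826, -0.1222, 0.2193]
tool_rot: [3.141, -0.0, 1.7]
force: [0.3, -0.7, 0.1]
grip_width: 0.0554
finger_force: 0.0
```

Emit:
{"api": "play_rows", "payload": {
  "motion": [
    [0,0,-4,0,0,0,0.3],
    [0,-2,-7,0,0,0,0.3],
    [0,-3,-7,0,0,0,0.3],
    [0,-3,-7,0,0,0,0.3],
    [0,-3,-7,0,0,0,0.3]
  ]
}}

```text
clock: 57.25
position: [0.553, -0.1264, 0.2865]
tool_rot: [-3.141, -0.0, 1.7]
force: [0.3, -0.7, -0.4]
grip_width: 0.0557
finger_force: 0.0
```

```bash
python3 - <<'E'
from fit import *
st(); snap('wrist','w25'); snap('scene','s9')
print('tag'); rects('w25',.075,.1,(.4,.7,-.22,-.1),30); print('boxes'); rects('w25',.05,.065,(.44,.7,-.1,.16),200)
print('rim'); rects('w25',.003,.03,(.3,.74,-.13,.18),400,close=3); print('bar'); rects('w25',.168,.2,(.48,.7,-.5,-.25),30)
p,d,ci=load('s9'); cv2.imwrite('pics/v9.png',cv2.resize(p[110:310,130:450],None,fx=2.4,fy=2.4,interpolation=cv2.INTER_CUBIC)[:,:,::-1])
E
```

```text
t 57.25 pos [ 0.553  -0.1264  0.2865] rot [-3.1409e+00 -1.0000e-04  1.6995e+00] F [ 0.26 -0.74 -0.39] w 0.0557 ff 0.0
tag
w25 [344 157  13  31 386] z 0.087 c [ 583.7 -121.8] sz [14.2 34.9] ang 7.5 mean [ 583.1 -121.3]
boxes
w25 [ 262    0   55   39 2091] z 0.058 c [493.3  34.6] sz [59.8 37.1] ang 7.7 mean [493.8  34.4]
w25 [ 389    0   57   41 2166] z 0.058 c [634.  53.] sz [60.  39.3] ang 8.7 mean [632.9  51.9]
w25 [ 384   47   59   86 4379] z 0.058 c [644.8 -21.5] sz [60.4 95.2] ang 7.1 mean [643.3 -20. ]
w25 [ 262   50   53   86 4328] z 0.058 c [500.  -43.6] sz [60.1 95.9] ang 7.0 mean [500.5 -41.9]
rim
w25 [ 250    0  101  167 7066] z 0.008 c [512.2 -31.4] sz [122.2 203.4] ang 7.1 mean [523.4 -12. ]
w25 [ 356    0   95  144 5290] z 0.008 c [635.   -0.7] sz [108. 173.] ang 6.9 mean [617.5  -5.1]
bar
```

View pics/v9.png

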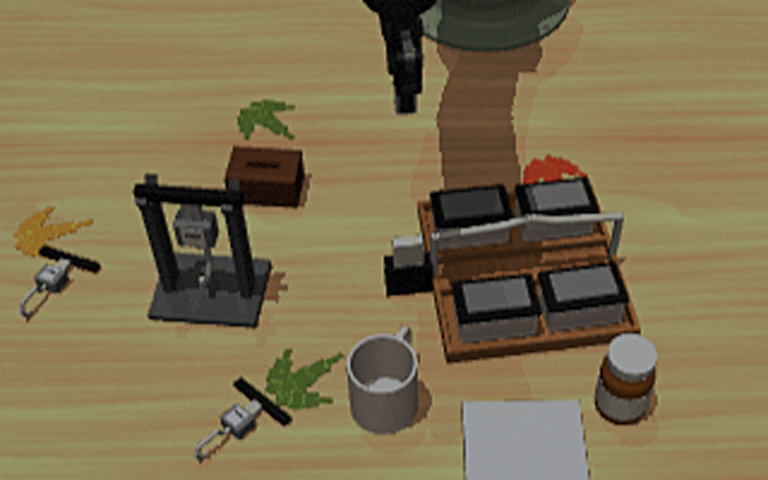

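Everything is in place: four boxes in the tray, the scale in its stand at (195,230), the tag seated at (407,250) with its top at 87 mm, and the jar and mug untouched. Handing in.

```bash
python3 -c "
from workcell import bot
print(bot.job_done())"
```

```text
the job is handed in; nothing more can be done
None
```

The job is handed in after about 57 s on the robot clock; the hand-in returned no verdict, but my last pictures show all four boxes flat in the tray, the tray weighed and set down, the scale back in its stand, the tag seated in the slot, and the jar and mug in place.

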